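Load the skewer with the spacer rings

ROBOT

A 6-joint arm with a two-finger parallel gripper is mounted at the origin on the work surface. World frame = base frame: x ahead of the robot, y to its left, z up, the work surface at z = 0. Lengths are in m, angles in rad, forces in N, time in s.
With the tool pointing down it reaches from about 0.25 to 0.725 m from the base axis. Payload 4 kg.
Tool frame: the origin (TCP) lies between the finger pads; the fingertips stand 11 mm ahead of it and the grasp point (between the pads) lies 8 mm behind it (bot.tip_extent is the distance from the TCP to the fingertips, in m); z points along the fingers, y is the line along which they close (so a half turn about z gives the same grasp; the last joint's range is limited). The gripper opens to 85 mm and grips with 20 to 120 N. Pads are 22 mm wide; open, the fingers measure 114 mm over their backs; the gripper's body (76 mm by 85 mm) begins 54 mm behind the grasp point. The pads swing forward as they close: fully open they stand 13 mm farther back than shut.
Start: joints at [1.189, 0.241, 0.005, 1.335, 0, 1.571], TCP at [0.186, 0.464, 0.242] pointing down, gripper open.
Joint ranges: [-2.72, 2.72], [-1.05, 1.87], [-1.09, 1.28], [-1.99, 2.15], [-1.42, 1.44], [-3.14, 3.14]. Speed limits (rad/s): [2.79, 2.79, 3.14, 3.14, 3.14, 3.14].

INTERFACE

Orientations are given as a unit quaternion [x, y, z, w].
In Python, from workcell import bot gives the robot as it stands. The module is installed in compiled form; this text tells all that it offers.
- The arm moves only by the tool drive_tool, never from a script. Its argument "rows" is a list of rows, each an object of numbers: "dx", "dy", "dz": the shift along the tool's x, y, z in units of 50 mm (1.0 is 50 mm); "wx", "wy", "wz": the turn, a rotation vector about the tool's x, y, z in units of 5 degrees (1.0 is 5 degrees); "hand": the finger opening in mm, from 0 to 85.4. A call has 1 to 20 rows; each row is the pose to reach, as a shift and turn from the pose commanded when the call began, along the tool's axes at that moment; what a row does not reach only later rows make up. A row lasts 1/10 s, in which the tool goes at most 50 mm and 8.59 degrees, less where a joint would pass 70% of its speed; a pose out of reach is approached as far as the arm can. A call with a gripper value outside its range is refused whole. The fingers move at their own pace and stop on an object; the grip force is fixed at half the most. Time passes only in rows, so rows that repeat a pose let the fingers close. It gives the time, the measured TCP pose, the force, the opening and the grip force at its end, in the units of the state.
- bot.get_obs(): the state, without advancing time (a new reading comes with each control period).
- bot.camera(name): name is "scene" or "top" or "wrist"; returns the picture (420x560x3 uint8, red, green, blue); there is no depth.
- bot.get_calibration(name): a dict with "vfov" (degrees; the focal length in pixels is half the picture's height over the tangent of half this angle, whatever the lens; pixels are square), "cx", "cy" (the principal point, pixels), "k1" (the pictures are not rectified: a ray, as slopes to the right and down, at radius r is drawn at 1 + k1 r^2 times it, then the intrinsics apply), "origin" and "rotation" of the camera in the world; the wrist camera has in their place "mount" (4x4, takes a point from camera to tool coordinates, whose origin is the TCP and whose axes are the flange's). Camera axes: x right, y up, looking along -z (the intrinsics and any distortion apply to the point x, -y, -z); pixel columns grow to the right and rows downward; lengths in m; the calibration is good to about 2 mm. A picture is of the moment at which its call begins: read the wrist's pose just before it. get_calibration takes no time and is no camera call.
- bot.job_done(): hands the job in; it is judged then, once.
Trained networks look in the newest picture that a camera, given by its name, has taken for a name from the list of things; names that differ only in an ending like _2 or _b are one class to them, and where a whole thing is asked for, a point or a joint stands for the part that bears it (a point fixed in the world has none). Each returns a list of dicts, best first, with "score" (0 to 1); they miss things now and then, are a little off and sometimes report something else, mostly with a low value. They report only what shows in the picture. A call takes as long as a camera call. They do not tell look-alikes from the thing itself.
- bot.look_for(camera, thing): "extent" ([centre column, centre row, width, height] in pixels, round what is visible of it).
- bot.outline_of(camera, thing): "region" (420x560 bool, what is visible of it) and "extent" ([centre column, centre row, width, height] in pixels, round what is visible of it).
The state is a dict: "clock": time; "joint_pos": joint angles; "joint_vel": joint speeds; "tau": joint torques, N m; "eef_pos": TCP position; "tool_rot": TCP orientation; "ft_force": force on the tool from outside, world axes, zero at the start; "ft_torque": the same for the moment, N m; "grip_width": finger opening in m; "grasp_force": force on a finger pad.
Only numpy, scipy, OpenCV 4.12 (cv2) and the standard library are available. Lean on these libraries where they do the work, as an engineer would, in place of code of your own. Each camera call takes 0.05 s, during which the arm holds its last target. There are 200 camera calls.

TASK

Take the wooden-handled skewer from its steel rest, run it through all three ceramic rings standing in the caddy's tray and keep pushing, gently but firmly, until its collar has closed the rings up with no gaps and you feel the sprung red stop behind them just begin to yield. Then lift the three rings off together on the skewer and lay it, still carrying them side by side, back in its rest as it lay before, and let go. Do not touch the rings with the gripper, never push hard (half of squashing that spring flat is too much), and leave the fork, spatula and spice jar alone.

Things in the scene. Friction and masses are not known exactly. Their poses are not given: they have to be found in the camera images.
- skewer: The short skewer, 90 g. Origin: on its axis at the front face of the collar; x runs along the rod to the point; z up as it lies. Round steel rod 7 mm in diameter from x = 0 to 100 mm, then a cone to a 2 mm blunt point at x = 110 mm. Steel collar 30 mm in diameter from x = -4 to 0 mm. Square wooden handle 16 x 16 mm from x = -134 to -4 mm.
- skewer_tip (a point): The point of the skewer, on its axis, 110 mm ahead of the collar face.
- skewer_grip (a point): The place to grip the handle from above: on the skewer's axis, 85 mm behind the collar face. Gripped nearer the collar, the fingers (they reach below the tray's sides) would run into the tray at the end of the push; much farther back is the rest's saddle.
- rest: Fixed dark steel skewer rest, base 235 x 50 mm, 8 mm thick. Origin: on the ledge below the collar face of a properly laid skewer; x the way the skewer points; z up. The laid skewer is level, its axis 60 mm above the ledge. Between the rear saddle and the front V is free room: the rings hang between the collar and the V.
- rest_saddle (a point): Rear saddle of the rest for the handle: this point is on the axis of the laid skewer, 115 mm behind the rest's origin. Saddle 10 mm long, its top 52 mm above the ledge, side cheeks about 20 mm apart at the bottom, splayed outward, up to 70 mm high.
- rest_v (a point): Front V notch of the rest for the rod: this point is on the axis of the laid skewer, 88 mm ahead of the rest's origin. The notch is 6 mm thick, its arms up to 74 mm above the ledge and about 38 mm apart at the top.
- tray: Fixed black plastic caddy, its tray drawn out. Origin: on the ledge under the middle of the tray's open front edge; x is the way to push the skewer, level; z up. Tray: a V trough from x = 0 to 200 mm, 74 mm wide, sides 39 mm high. The rings stand in it in any order, 2 to 10 mm apart, centres about 13, 37 and 61 mm from the front edge. Caddy box: x = 200 to 300 mm, 148 mm wide, 105 mm high.
- tray_axis (a point): Point on the common hole axis of the three rings, above the tray's front edge and centre line, 45 mm above the ledge. The axis runs level along the tray's x.
- stop_zone (a point): Most forward place, on the hole axis, of the red stop's face: 76 mm from the tray's front edge. The stop is clamped anywhere from here to 34 mm farther (not reported: feel it). Two upright cheeks, 40 mm wide over all, 66 mm high, with an open-topped 14 mm slot for the rod. Sprung along x, 6 N per mm, flat after 6 mm (36 N). A push of about 6 N is right; 3 N at least, 18 N at most.
- ring_a: Blue ceramic spacer ring, 40 mm outside diameter, 18 mm thick, round hole 12 mm in diameter, about 40 g; stands on edge in the tray. Origin: centre of the hole, mid-thickness. Its x axis is the hole axis.
- ring_b: White ceramic spacer ring, 40 mm outside diameter, 18 mm thick, round hole 12 mm in diameter, about 40 g; stands on edge in the tray. Origin: centre of the hole, mid-thickness. Its x axis is the hole axis.
- ring_c: Terracotta-coloured ceramic spacer ring, 40 mm outside diameter, 18 mm thick, round hole 12 mm in diameter, about 40 g; stands on edge in the tray. Origin: centre of the hole, mid-thickness. Its x axis is the hole axis.
- fork: Bystander: steel meat fork with dark wooden handle, about 320 mm long, 32 mm wide, lying flat. Origin: under its middle; x towards the prongs.
- spatula: Bystander: green hard silicone spatula, 250 mm long, blade 60 mm wide, lying flat. Origin: under its centre line, 145 mm from the handle end; x towards the blade.
- jar: Bystander: squat amber glass spice jar with steel cap, 54 mm in diameter, 62 mm high. Origin: centre of its underside.
Things that resemble listed ones, but are neither listed nor needed, are in the scene too. Of the things shaped like the skewer, the wooden one is meant.

How it is judged:
On the way, in this order (a step that is already met when the one before it is completed fails the run):
1. the rod runs through all three rings, still in the tray, closed up against the collar (farthest ring's centre within 49 mm of the collar face), and the skewer presses on them with at least 3 N (x of ring_a in the frame of skewer between 0.005 and 0.049 m and y of ring_a in the frame of skewer between -0.007 and 0.007 m and z of ring_a in the frame of skewer between -0.007 and 0.007 m and height (world z) of each of ring_a, ring_b, ring_c below 0.055 m and x of ring_b in the frame of skewer between 0.005 and 0.049 m and y of ring_b in the frame of skewer between -0.007 and 0.007 m and z of ring_b in the frame of skewer between -0.007 and 0.007 m and x of ring_c in the frame of skewer between 0.005 and 0.049 m and y of ring_c in the frame of skewer between -0.007 and 0.007 m and z of ring_c in the frame of skewer between -0.007 and 0.007 m and (contact force between skewer and ring_a above 3 N or contact force between skewer and ring_b above 3 N or contact force between skewer and ring_c above 3 N)), for 0.2 s.
2. all three rings hang on the skewer, lifted clear of the tray (hole centres above 85 mm) (x of ring_a in the frame of skewer between 0.005 and 0.085 m and y of ring_a in the frame of skewer between -0.007 and 0.007 m and z of ring_a in the frame of skewer between -0.007 and 0.007 m and height (world z) of each of ring_a, ring_b, ring_c above 0.085 m and x of ring_b in the frame of skewer between 0.005 and 0.085 m and y of ring_b in the frame of skewer between -0.007 and 0.007 m and z of ring_b in the frame of skewer between -0.007 and 0.007 m and x of ring_c in the frame of skewer between 0.005 and 0.085 m and y of ring_c in the frame of skewer between -0.007 and 0.007 m and z of ring_c in the frame of skewer between -0.007 and 0.007 m), for 0.2 s.
At the end, for the whole second after the job is handed in: The skewer lies at rest and released in its rest, point forward (collar within 12 mm along and 8 mm across of the proper place, axis 54 to 66 mm high, aligned within 0.08 rad), and all three rings are on its rod between the collar and the front V (centres 5 to 78 mm from the collar face), at rest (x of ring_a in the frame of skewer between 0.005 and 0.078 m and y of ring_a in the frame of skewer between -0.007 and 0.007 m and z of ring_a in the frame of skewer between -0.007 and 0.007 m and linear speed of each of ring_a, ring_b, ring_c, skewer below 0.02 m/s and x of ring_b in the frame of skewer between 0.005 and 0.078 m and y of ring_b in the frame of skewer between -0.007 and 0.007 m and z of ring_b in the frame of skewer between -0.007 and 0.007 m and x of ring_c in the frame of skewer between 0.005 and 0.078 m and y of ring_c in the frame of skewer between -0.007 and 0.007 m and z of ring_c in the frame of skewer between -0.007 and 0.007 m and x of skewer in the frame of rest between -0.012 and 0.012 m and y of skewer in the frame of rest between -0.008 and 0.008 m and z of skewer in the frame of rest between 0.054 and 0.066 m and x of skewer_tip in the frame of rest above 0.09 m and angle between the x axis of skewer and the x axis of rest, either way round below 0.08 rad and contact force between skewer and rest above 0.3 N); the robot touches nothing.
It fails at once if the gripper touches a ring (over 1 N) (contact force between the fingers and ring_a above 1 N or contact force between the fingers and ring_b above 1 N or contact force between the fingers and ring_c above 1 N).
It fails at once if the skewer presses a ring, or the tray and its stop, with more than 18 N (contact force between skewer and ring_a above 18 N or contact force between skewer and ring_b above 18 N or contact force between skewer and ring_c above 18 N or contact force between skewer and tray above 18 N).
It fails at once if fork, spatula or jar moved more than 15 mm, or the jar tipped (distance of any of fork, spatula, jar from where it was at the start of the episode above 0.015 m or angle between jar's own z axis and vertical above 0.4 rad).
It also fails if it takes over 69 s, if anything falls off the work surface, if the arm or the gripper's body presses on something with over 40 N, if the wrist force passes 120 N, or if a joint passes its speed limit or range.

## Working session

There is one attempt and no reset: what is moved stays moved. The work goes in short steps, Python scripts to look and compute and a tool call to move; the robot and the scene stay as the last step left them, time stands still between calls to the robot, and variables do not carry over. Pictures are saved under pics/ and viewed, at most 10 in all, crops included, and the job is handed in when it is done.

Besides the shell and the picture viewer there is one more tool, called after "Emit:" by a JSON object that holds its "api" and its "payload". drive_tool: Moves the arm, as the interface text tells. Its arguments: {"type":"object","properties":{"rows":{"type":"array","items":{"type":"object","properties":{"dx":{"type":"number"},"dy":{"type":"number"},"dz":{"type":"number"},"wx":{"type":"number"},"wy":{"type":"number"},"wz":{"type":"number"},"hand":{"type":"number"}}}}},"required":["rows"]}

```bash
mkdir -p pics; cat > h.py <<'E'
import numpy as np, cv2
from workcell import bot
from scipy.spatial.transform import Rotation as R
def snap(cam,fn=None):
    o=bot.get_obs(); im=bot.camera(cam)
    if fn: cv2.imwrite('pics/'+fn,im[:,:,::-1])
    return im,o
def cam(name,o=None):
    c=bot.get_calibration(name)
    f=210/np.tan(np.radians(c['vfov'])/2)
    if 'mount' in c:
        M=np.array(c['mount']);o=o or bot.get_obs()
        T=R.from_quat(o['tool_rot']).as_matrix()
        return f,c,T@M[:3,:3],T@M[:3,3]+np.array(o['eef_pos'])
    r=np.array(c['rotation']); 
    r=R.from_quat(r).as_matrix() if r.size==4 else r
    return f,c,r,np.array(c['origin'])
def ray(name,u,v,o=None):
    f,c,r,t=cam(name,o)
    d=np.array([(u-c['cx'])/f,(v-c['cy'])/f]); s=d.copy()
    for _ in range(20): s=d/(1+c['k1']*(s@s))
    w=r@np.array([s[0],-s[1],-1]); return t,w/np.linalg.norm(w)
def onz(name,u,v,z,o=None):
    t,w=ray(name,u,v,o); return t+w*(z-t[2])/w[2]
def proj(name,p,o=None):
    f,c,r,t=cam(name,o); q=r.T@(np.array(p)-t); s=np.array([q[0],-q[1]])/-q[2]
    s=s*(1+c['k1']*(s@s)); return s*f+[c['cx'],c['cy']]
def tri(rays):
    A=0;b=0
    for t,w in rays:
        P=np.eye(3)-np.outer(w,w);A=A+P;b=b+P@t
    p=np.linalg.solve(A,b); return p,[np.linalg.norm(np.cross(p-t,w)) for t,w in rays]
E
python3 - <<'E'
from h import *
np.set_printoptions(precision=3,suppress=True)
for c in ('scene','top'):
    snap(c,c+'0.png')
    for n in ('skewer','rest','tray','ring_a','jar','stop_zone','fork','spatula'):
        for d in bot.look_for(c,n)[:4]: print(c,n,round(d['score'],2),np.round(d['extent']))
    print(cam(c)[3],cam(c)[0])
print(bot.get_obs())
E
```

```text
scene skewer 0.97 [446. 274.  62.  95.]
scene skewer 0.88 [243. 178.  83.  48.]
scene skewer 0.87 [205. 149.  12.  61.]
scene skewer 0.81 [343. 146.  82.  24.]
scene rest 0.75 [245. 186.  82.  70.]
scene tray 0.83 [442. 365. 174. 110.]
scene ring_a 0.82 [392. 326.  24.  21.]
scene ring_a 0.7 [384. 317.  17.  17.]
scene ring_a 0.55 [275. 345.  28.  40.]
scene ring_a 0.52 [373. 310.  19.  22.]
scene jar 0.61 [274. 345.  27.  44.]
scene stop_zone 0.85 [443. 366. 173. 103.]
scene fork 0.71 [204. 332.  97. 115.]
scene spatula 0.67 [219. 287.  70.  86.]
[0.949 0.464 0.813] 472.62628846851334
top skewer 0.92 [155. 285.  92.  37.]
top skewer 0.89 [424. 211.  75.  47.]
top skewer 0.8 [353. 208.  15.  98.]
top skewer 0.56 [350. 339.  78.  59.]
top rest 0.8 [347. 209.  35.  96.]
top tray 0.73 [105. 197. 135.  68.]
top tray 0.6 [272. 128.  91.  26.]
top ring_a 0.69 [105. 199. 135.  64.]
top ring_a 0.65 [160. 205.  10.  20.]
top ring_a 0.51 [150. 204.   8.  15.]
top ring_a 0.42 [141. 204.  13.  19.]
top jar 0.72 [188. 128.  23.  24.]
top jar 0.2 [349. 207.  12.  97.]
top stop_zone 0.73 [104. 199. 131.  66.]
top fork 0.84 [247.  97. 108.  11.]
top spatula 0.77 [271. 128.  94.  25.]
[ 0.396 -0.112  1.014] 398.9615544970076
{'clock': 0.9, 'joint_pos': array([ 1.189,  0.241,  0.005,  1.335, -0.   ,  1.571]), 'joint_vel': array([-0.002,  0.002,  0.001,  0.001, -0.   ,  0.003]), 'tau': array([  0.   , -37.22 ,  25.269,   0.001,  -0.   ,   0.   ]), 'eef_pos': array([0.186, 0.464, 0.242]), 'tool_rot': array([0.19 , 0.982, 0.   , 0.   ]), 'ft_force': array([-0.587,  0.139,  0.479]), 'ft_torque': array([-0.03 ,  0.026, -0.   ]), 'grasp_force': 0.0, 'grip_width': 0.08546747679034654}
```

View pics/scene0.png

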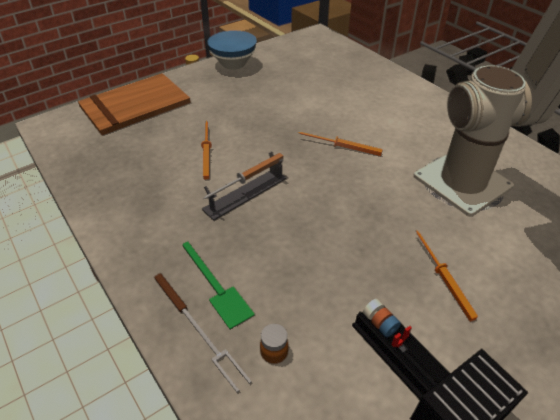

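View pics/top0.png

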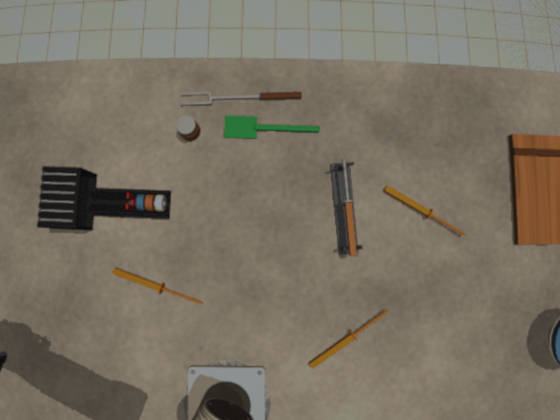

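The scene view shows the wooden skewer lying in its rest, with the handle at (268,165) and the tip at (208,192). The rings stand in the tray at about (373-395, 310-330). In the top view the skewer runs from (352,250) to (345,163), and the tray's front edge is at x≈170, v≈203, pushing left. The other three skewers are orange look-alikes.

```bash
python3 - <<'E'
from h import *
np.set_printoptions(precision=4,suppress=True)
for n,(u,v,z) in dict(tip=(345,163,.06),hend=(352,255,.06),collar=(349,203,.06),base1=(333,165,.004),base2=(343,254,.004),front=(170,203,.039),ring1=(160,203,.06),boxc=(70,198,.105)).items(): print(n,onz('top',u,v,z))
for n,(u,v,z) in dict(tip=(208,192,.06),hend=(283,158,.06),front=(362,318,.039)).items(): print('s',n,onz('scene',u,v,z))
c=bot.get_calibration('wrist');print(c)
print(R.from_quat(bot.get_obs()['tool_rot']).as_matrix())
E
```

```text
tip [ 0.5992 -0.2896  0.06  ]
hend [ 0.3752 -0.3041  0.06  ]
collar [ 0.5007 -0.2981  0.06  ]
base1 [ 0.6054 -0.2686  0.004 ]
base2 [ 0.3766 -0.2923  0.004 ]
front [0.5004 0.1398 0.039 ]
ring1 [0.498  0.1588 0.06  ]
boxc [0.5041 0.362  0.105 ]
s tip [ 0.5955 -0.2947  0.06  ]
s hend [ 0.3757 -0.2941  0.06  ]
s front [0.5277 0.1643 0.039 ]
{'vfov': 61.98010458561972, 'cx': 280.5014427257126, 'cy': 204.46008088275104, 'k1': -0.04418199453736814, 'mount': array([[-0.0005,  0.9545,  0.2984,  0.0765],
       [ 1.    ,  0.0002,  0.0009, -0.0005],
       [ 0.0007,  0.2984, -0.9545, -0.1322],
       [ 0.    ,  0.    ,  0.    ,  1.    ]])}
[[-0.928   0.3726  0.    ]
 [ 0.3726  0.928  -0.    ]
 [-0.      0.     -1.    ]]
```

Emit:
{"api": "drive_tool", "payload": {"rows": [{"dx": -7.8, "dy": -2.56, "wz": 12.6}, {"dx": -7.8, "dy": -2.56, "wz": 12.6}, {"dx": -7.8, "dy": -2.56, "wz": 12.6}, {"dx": -7.8, "dy": -2.56, "wz": 12.6}, {"dx": -7.8, "dy": -2.56, "wz": 12.6}, {"dx": -7.8, "dy": -2.56, "wz": 12.6}, {"dx": -7.8, "dy": -2.56, "wz": 12.6}, {"dx": -7.8, "dy": -2.56, "wz": 12.6}, {"dx": -7.8, "dy": -2.56, "wz": 12.6}, {"dx": -7.8, "dy": -2.56, "wz": 12.6}, {"dx": -7.8, "dy": -2.56, "wz": 12.6}, {"dx": -7.8, "dy": -2.56, "wz": 12.6}, {"dx": -7.8, "dy": -2.56, "wz": 12.6}]}}

```text
invalid input at $.rows[0]: expected keys dx, dy, dz, wx, wy, wz, hand
```

```bash
python3 - <<'E'
from h import *
im,o=snap('wrist','w1.png'); np.save('w1o.npy',o)
for n in ('tray','ring_a','stop_zone'):
    for d in bot.look_for('wrist',n)[:4]: print(n,round(d['score'],2),np.round(d['extent'],1))
print(o)
E
```

```text
tray 0.88 [313.4 365.9  84.1  37.4]
stop_zone 0.64 [313.1 366.2  85.5  37.9]
{'clock': 0.9, 'joint_pos': array([ 1.18900512e+00,  2.40574763e-01,  4.97504481e-03,  1.33518730e+00,
       -2.68889492e-05,  1.57083442e+00]), 'joint_vel': array([-0.00181283,  0.00207171,  0.00070227,  0.00059855, -0.00042424,
        0.00318989]), 'tau': array([ 4.97248732e-05, -3.72196341e+01,  2.52693450e+01,  1.02397204e-03,
       -2.90400067e-05,  6.71376640e-06]), 'eef_pos': array([0.18629618, 0.46398954, 0.24230954]), 'tool_rot': array([1.89757006e-01, 9.81831084e-01, 2.02006628e-06, 1.40835009e-05]), 'ft_force': array([-0.58737046,  0.1393799 ,  0.47905442]), 'ft_torque': array([-0.03040226,  0.02558357, -0.00012246]), 'grasp_force': 0.0, 'grip_width': 0.08546747679034654}
```

View pics/w1.png

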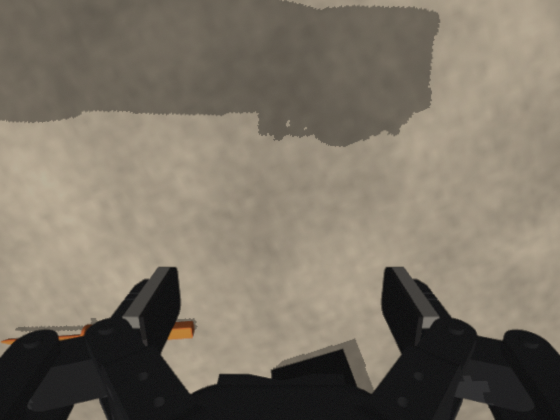

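The wrist picture shows fingers at (160,290) and (400,290), so "forward" (tool +x) is up. The tray sits behind the hand. All seven keys are required in each row.

Emit:
{"api": "drive_tool", "payload": {"rows": [{"dx": -8.4, "dy": -4.0, "dz": 0, "wx": 0, "wy": 0, "wz": 12.6, "hand": 85}, {"dx": -8.4, "dy": -4.0, "dz": 0, "wx": 0, "wy": 0, "wz": 12.6, "hand": 85}, {"dx": -8.4, "dy": -4.0, "dz": 0, "wx": 0, "wy": 0, "wz": 12.6, "hand": 85}, {"dx": -8.4, "dy": -4.0, "dz": 0, "wx": 0, "wy": 0, "wz": 12.6, "hand": 85}, {"dx": -8.4, "dy": -4.0, "dz": 0, "wx": 0, "wy": 0, "wz": 12.6, "hand": 85}, {"dx": -8.4, "dy": -4.0, "dz": 0, "wx": 0, "wy": 0, "wz": 12.6, "hand": 85}, {"dx": -8.4, "dy": -4.0, "dz": 0, "wx": 0, "wy": 0, "wz": 12.6, "hand": 85}, {"dx": -8.4, "dy": -4.0, "dz": 0, "wx": 0, "wy": 0, "wz": 12.6, "hand": 85}, {"dx": -8.4, "dy": -4.0, "dz": 0, "wx": 0, "wy": 0, "wz": 12.6, "hand": 85}, {"dx": -8.4, "dy": -4.0, "dz": 0, "wx": 0, "wy": 0, "wz": 12.6, "hand": 85}, {"dx": -8.4, "dy": -4.0, "dz": 0, "wx": 0, "wy": 0, "wz": 12.6, "hand": 85}, {"dx": -8.4, "dy": -4.0, "dz": 0, "wx": 0, "wy": 0, "wz": 12.6, "hand": 85}]}}

```text
clock: 2.3
eef_pos: [0.501, 0.1222, 0.2421]
tool_rot: [0.675, 0.738, -0.0, -0.001]
ft_force: [0.2, 0.3, -0.6]
grip_width: 0.0853
grasp_force: 0.0
```

```bash
python3 - <<'E'
from h import *
im,o=snap('wrist','w2.png'); np.save('w2o.npy',o)
for n in ('tray','ring_a','stop_zone'):
    for d in bot.look_for('wrist',n)[:4]: print(n,round(d['score'],2),np.round(d['extent'],1))
E
```

```text
tray 0.59 [294.   76.5  91.7 153.1]
ring_a 0.78 [283.9 136.3  42.1  21.3]
ring_a 0.78 [286.9 105.8  45.5  19.3]
ring_a 0.61 [291.9  83.8  43.1  28.6]
ring_a 0.26 [291.2  77.4  91.  146.9]
stop_zone 0.59 [294.5  77.4  90.7 154.8]
```

View pics/w2.png

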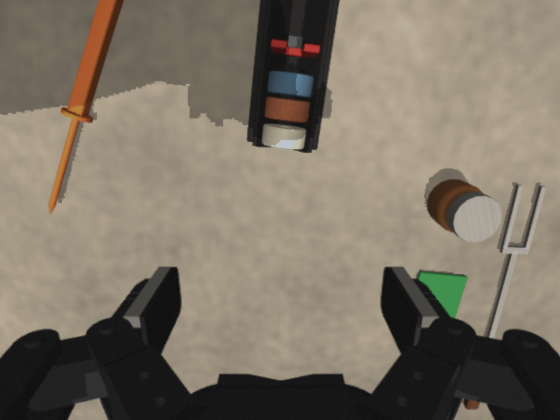

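The wrist view shows the white, terracotta and blue rings at (284,136), (287,108) and (291,83). The red stop is at (296,47), and the tray's front corners are at about (249,140) and (314,152).

```bash
cat > tr.py <<'E'
from h import *
np.set_printoptions(precision=4,suppress=True)
def tray(fn,o,rows,show=True):
    im=cv2.imread('pics/'+fn).astype(int); dark=(im.max(2)<38).astype(np.uint8)
    n,l,s,c=cv2.connectedComponentsWithStats(dark)
    L=[];Rr=[]
    for r in rows:
        b=im[r].max(1); g=np.where(dark[r,200:380])[0]+200
        L.append((g.min()-.5,r));Rr.append((g.max()+.5,r))
    PL=np.array([onz('wrist',u,v,.039,o) for u,v in L]);PR=np.array([onz('wrist',u,v,.039,o) for u,v in Rr])
    for P in (PL,PR):
        k=np.polyfit(P[:,1],P[:,0],1); print('edge x at y=.14,.20',np.polyval(k,[.14,.2]),'dir',np.degrees(np.arctan2(1,k[0])),'sd',np.std(P[:,0]-np.polyval(k,P[:,1])))
    hsv=cv2.cvtColor(im.astype(np.uint8),cv2.COLOR_BGR2HSV)
    Mk={'red':cv2.inRange(hsv,(0,200,90),(6,255,255))|cv2.inRange(hsv,(174,200,90),(180,255,255)),'blue':cv2.inRange(hsv,(95,90,50),(120,255,255)),'terra':cv2.inRange(hsv,(6,110,60),(16,215,255)),'white':cv2.inRange(hsv,(10,0,150),(40,50,255))}
    for k,m in Mk.items():
        m[:, :255]=0;m[:,325:]=0;m[170:]=0
        n,l,s,c=cv2.connectedComponentsWithStats(m)
        i=1+np.argmax(s[1:,4]) if n>1 else 0
        u=s[i,0]+s[i,2]/2-.5; v=s[i,1]+s[i,3]/2-.5
        print(k,s[i],u,v,onz('wrist',u,v,.06,o),onz('wrist',u,v,.045,o))
if __name__=='__main__':
    o=np.load('w2o.npy',allow_pickle=True).item(); tray('w2.png',o,range(5,130))
    for u,v in ((249,140),(314,152)): print(onz('wrist',u,v,.039,o))
E
python3 tr.py
```

```text
edge x at y=.14,.20 [0.4652 0.467 ] dir 88.27675262810351 sd 0.000557403848669849
edge x at y=.14,.20 [0.5321 0.5305] dir 91.56823542491932 sd 0.002363873792144581
red [     0      0    560    420 235200] 279.5 209.5 [0.5017 0.0947 0.06  ] [0.502  0.0898 0.045 ]
blue [268  72  45  25 851] 290.0 84.0 [0.5007 0.2079 0.06  ] [0.501  0.2084 0.045 ]
terra [265  97  45  25 935] 287.0 109.0 [0.5001 0.187  0.06  ] [0.5004 0.1864 0.045 ]
white [ 255  118   70   52 2002] 289.5 143.5 [0.5051 0.1573 0.06  ] [0.5057 0.1554 0.045 ]
[0.4671 0.1546 0.039 ]
[0.5301 0.1487 0.039 ]
```

Emit:
{"api": "drive_tool", "payload": {"rows": [{"dx": -0.64, "dy": -0.06, "dz": 1.6, "wx": 0, "wy": 0, "wz": 1.3, "hand": 85}, {"dx": -0.64, "dy": -0.06, "dz": 1.6, "wx": 0, "wy": 0, "wz": 1.3, "hand": 85}, {"dx": -0.64, "dy": -0.06, "dz": 1.6, "wx": 0, "wy": 0, "wz": 1.3, "hand": 85}, {"dx": -0.64, "dy": -0.06, "dz": 1.6, "wx": 0, "wy": 0, "wz": 1.3, "hand": 85}]}}

```text
clock: 2.9
eef_pos: [0.501, 0.0906, 0.1628]
tool_rot: [0.715, 0.699, -0.0, -0.0]
ft_force: [-0.9, 0.6, 0.9]
grip_width: 0.0851
grasp_force: 0.0
```

```bash
python3 - <<'E'
from h import *
im,o=snap('wrist','w3.png'); np.save('w3o.npy',o)
for n in ('tray','ring_a','stop_zone'):
    for d in bot.look_for('wrist',n)[:4]: print(n,round(d['score'],2),np.round(d['extent'],1))
cv2.imwrite('pics/w3c.png',cv2.resize(im[0:200,200:400,::-1],None,fx=3,fy=3,interpolation=cv2.INTER_CUBIC))
print(o['clock'],o['eef_pos'],R.from_quat(o['tool_rot']).as_matrix()[:,0])
E
```

```text
tray 0.68 [279.   61.2 102.2 122.4]
ring_a 0.96 [276.5  63.3  61.3  34.2]
ring_a 0.89 [277.  103.5  58.7  28.9]
ring_a 0.87 [276.9  27.1  64.5  40.6]
stop_zone 0.63 [279.4  62.2  99.  122. ]
2.9 [0.50101534 0.09060317 0.16284101] [2.30223626e-02 9.99734896e-01 3.28503255e-04]
```

View pics/w3c.png

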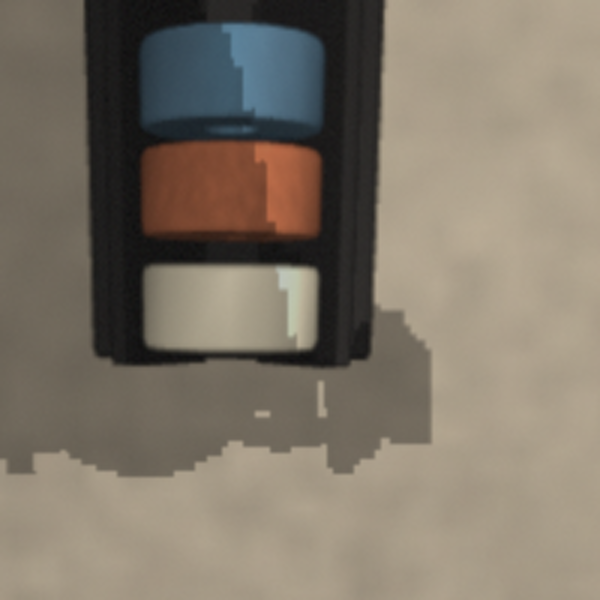

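The close crop shows the rings square to the picture. Their centres are at column 277.0-277.5, and the tray's front edge is at row ≈119.

```bash
python3 - <<'E'
from h import *
np.set_printoptions(precision=4,suppress=True)
o2=np.load('w2o.npy',allow_pickle=True).item();o3=np.load('w3o.npy',allow_pickle=True).item()
# ring centre of visible extents (look_for)
A={'white':((283.9,136.3),(277.0,103.5)),'terra':((286.9,107),(277.2,63.5)),'blue':((290.,84),(277.5,27.1))}
for k,(a,b) in A.items():
    print(k,tri([ray('wrist',*a,o2),ray('wrist',*b,o3)]),onz('wrist',*b,.055,o3),onz('wrist',*a,.055,o2))
for u,v in ((232.5,118.7),(322.5,121)): print('front corner',onz('wrist',u,v,.039,o3))
E
```

```text
white (array([0.4998, 0.1611, 0.0416]), [np.float64(0.00018976260285712493), np.float64(0.00018976260285702464)]) [0.4997 0.1613 0.055 ] [0.4997 0.1627 0.055 ]
terra (array([0.5004, 0.1879, 0.0356]), [np.float64(1.5923627001441555e-06), np.float64(1.5923627002101895e-06)]) [0.5005 0.1863 0.055 ] [0.5    0.1884 0.055 ]
blue (array([0.5011, 0.2081, 0.0536]), [np.float64(0.00018294414889156587), np.float64(0.00018294414889163718)]) [0.5013 0.2078 0.055 ] [0.5009 0.208  0.055 ]
front corner [0.4675 0.1513 0.039 ]
front corner [0.5318 0.1482 0.039 ]
```

Emit:
{"api": "drive_tool", "payload": {"rows": [{"dx": -7.8, "dy": -1.4, "dz": -1.1, "wx": 0, "wy": 0, "wz": 16.9, "hand": 85}, {"dx": -7.8, "dy": -1.4, "dz": -1.1, "wx": 0, "wy": 0, "wz": 16.9, "hand": 85}, {"dx": -7.8, "dy": -1.4, "dz": -1.1, "wx": 0, "wy": 0, "wz": 16.9, "hand": 85}, {"dx": -7.8, "dy": -1.4, "dz": -1.1, "wx": 0, "wy": 0, "wz": 16.9, "hand": 85}, {"dx": -7.8, "dy": -1.4, "dz": -1.1, "wx": 0, "wy": 0, "wz": 16.9, "hand": 85}, {"dx": -7.8, "dy": -1.4, "dz": -1.1, "wx": 0, "wy": 0, "wz": 16.9, "hand": 85}, {"dx": -7.8, "dy": -1.4, "dz": -1.1, "wx": 0, "wy": 0, "wz": 16.9, "hand": 85}, {"dx": -7.8, "dy": -1.4, "dz": -1.1, "wx": 0, "wy": 0, "wz": 16.9, "hand": 85}, {"dx": -7.8, "dy": -1.4, "dz": -1.1, "wx": 0, "wy": 0, "wz": 16.9, "hand": 85}, {"dx": -7.8, "dy": -1.4, "dz": -1.1, "wx": 0, "wy": 0, "wz": 16.9, "hand": 85}, {"dx": -7.8, "dy": -1.4, "dz": -1.1, "wx": 0, "wy": 0, "wz": 16.9, "hand": 85}, {"dx": -7.8, "dy": -1.4, "dz": -1.1, "wx": 0, "wy": 0, "wz": 16.9, "hand": 85}]}}

```text
clock: 4.3
eef_pos: [0.4227, -0.2984, 0.2183]
tool_rot: [0.999, 0.038, 0.001, 0.001]
ft_force: [-0.0, -1.0, -0.3]
grip_width: 0.0848
grasp_force: 0.0
```

```bash
python3 - <<'E'
from h import *
im,o=snap('wrist','w4.png'); np.save('w4o.npy',o)
print(o['clock'],o['eef_pos'],R.from_quat(o['tool_rot']).as_matrix()[:,0])
E
```

```text
4.3 [ 0.42266133 -0.29844132  0.21827959] [0.99717695 0.07507421 0.00141446]
```

View pics/w4.png

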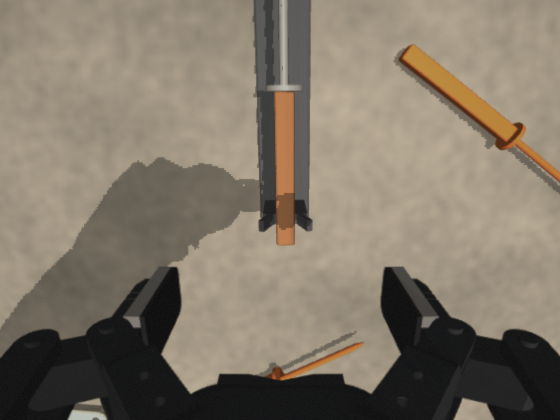

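The wooden skewer's handle runs from (286,244) to (284.5,92), with the collar at (284.5,88) and the saddle near row 217. The rod goes up to (283,0).

```bash
python3 - <<'E'
from h import *
np.set_printoptions(precision=4,suppress=True)
o=np.load('w4o.npy',allow_pickle=True).item()
im=cv2.imread('pics/w4.png'); hsv=cv2.cvtColor(im,cv2.COLOR_BGR2HSV)
m=cv2.inRange(hsv,(5,130,60),(18,255,255)); 
pts=[]
for r in range(98,240,4):
    g=np.where(m[r,255:320])[0]+255
    if len(g)>8: pts.append(onz('wrist',(g.min()+g.max())/2,r,.068,o)); w=len(g)
pts=np.array(pts);k=np.polyfit(pts[:,0],pts[:,1],1);print('slope deg',np.degrees(np.arctan(k[0])),'y at .42,.50',np.polyval(k,[.42,.5]),np.std(pts[:,1]-np.polyval(k,pts[:,0])))
print('hend',onz('wrist',286,244.5,.068,o),'collar',onz('wrist',284.5,88,.065,o),'hfront',onz('wrist',284.5,92,.068,o),'rod',onz('wrist',283.3,2,.06,o))
print('handle width px',[int((m[r,255:320]>0).sum()) for r in (100,150,235)])
# scene camera check of handle end / tip via outline
for n in ('scene','top'):
    snap(n); 
    for d in bot.outline_of(n,'skewer')[:6]:
        ys,xs=np.where(d['region']); print(n,round(d['score'],2),np.round(d['extent']), (xs.min(),xs.max(),ys.min(),ys.max()))
print(proj('scene',[.375,-.303,.06]),proj('scene',[.60,-.289,.06]),proj('top',[.6,-.289,.06]))
E
```

```text
slope deg 5.00551682996153 y at .42,.50 [-0.3027 -0.2957] 0.0001239647030564938
hend [ 0.374  -0.3076  0.068 ] collar [ 0.5043 -0.2961  0.065 ] hfront [ 0.5013 -0.2963  0.068 ] rod [ 0.566  -0.2905  0.06  ]
handle width px [20, 19, 17]
scene 0.87 [206. 151.  11.  56.] (np.int64(201), np.int64(211), np.int64(122), np.int64(179))
scene 0.69 [449. 276.  60.  93.] (np.int64(417), np.int64(476), np.int64(233), np.int64(320))
scene 0.65 [246. 176.  77.  41.] (np.int64(206), np.int64(283), np.int64(154), np.int64(197))
scene 0.59 [343. 146.  82.  23.] (np.int64(300), np.int64(381), np.int64(132), np.int64(155))
top 0.68 [350. 208.  14.  99.] (np.int64(342), np.int64(356), np.int64(158), np.int64(256))
top 0.68 [154. 285.  90.  35.] (np.int64(112), np.int64(201), np.int64(267), np.int64(303))
top 0.47 [391. 193.  12.  14.] (np.int64(383), np.int64(398), np.int64(186), np.int64(198))
[281.1415 156.1446] [207.5794 194.0899] [344.7454 162.6706]
```

Emit:
{"api": "drive_tool", "payload": {"rows": [{"dx": -0.03, "dy": 0.08, "dz": 1.9, "wx": 0, "wy": 0, "wz": -0.14, "hand": 85}, {"dx": -0.03, "dy": 0.08, "dz": 1.9, "wx": 0, "wy": 0, "wz": -0.14, "hand": 85}, {"dx": -0.03, "dy": 0.08, "dz": 1.9, "wx": 0, "wy": 0, "wz": -0.14, "hand": 85}, {"dx": -0.03, "dy": 0.08, "dz": 1.9, "wx": 0, "wy": 0, "wz": -0.14, "hand": 85}]}}

```text
clock: 4.95
eef_pos: [0.4206, -0.3021, 0.1224]
tool_rot: [0.999, 0.042, -0.001, -0.001]
ft_force: [0.9, -0.3, 0.5]
grip_width: 0.0848
grasp_force: 0.0
```

```bash
python3 - <<'E'
from h import *
np.set_printoptions(precision=4,suppress=True)
im,o=snap('wrist','w5.png'); np.save('w5o.npy',o)
print(o['clock'],o['eef_pos'],R.from_quat(o['tool_rot']).as_matrix()[:,0])
hsv=cv2.cvtColor(im,cv2.COLOR_RGB2HSV)
m=cv2.inRange(hsv,(5,130,60),(18,255,255))
pts=[];W=[]
for r in range(0,420,5):
    g=np.where(m[r,250:320])[0]+250
    if len(g)>8: pts.append((r,g.min(),g.max()))
print(pts[::3],pts[0],pts[-1])
P=np.array([onz('wrist',(a+b)/2,r,.068,o) for r,a,b in pts if r<260])
k=np.polyfit(P[:,0],P[:,1],1);print('slope deg',np.degrees(np.arctan(k[0])),'y at .42,.50',np.polyval(k,[.42,.5]))
col=im[:,284].astype(int).sum(1); print(col[0:40])
E
```

```text
4.95 [ 0.4206 -0.3021  0.1224] [ 0.9964  0.0847 -0.0016]
[(85, np.int64(266), np.int64(294)), (100, np.int64(266), np.int64(295)), (115, np.int64(266), np.int64(295)), (130, np.int64(266), np.int64(295)), (145, np.int64(267), np.int64(294)), (160, np.int64(267), np.int64(294)), (175, np.int64(267), np.int64(294)), (190, np.int64(267), np.int64(294)), (205, np.int64(267), np.int64(294)), (220, np.int64(268), np.int64(294)), (235, np.int64(268), np.int64(294)), (250, np.int64(268), np.int64(294)), (265, np.int64(269), np.int64(293)), (280, np.int64(269), np.int64(293)), (295, np.int64(269), np.int64(293))] (85, np.int64(266), np.int64(294)) (300, np.int64(270), np.int64(293))
slope deg 5.065656934040652 y at .42,.50 [-0.3027 -0.2956]
[460 460 459 460 457 458 459 461 459 458 462 460 460 461 463 460 462 463
 462 463 462 461 464 462 464 465 464 462 464 464 464 464 464 462 465 464
 466 464 466 465]
```

View pics/w5.png

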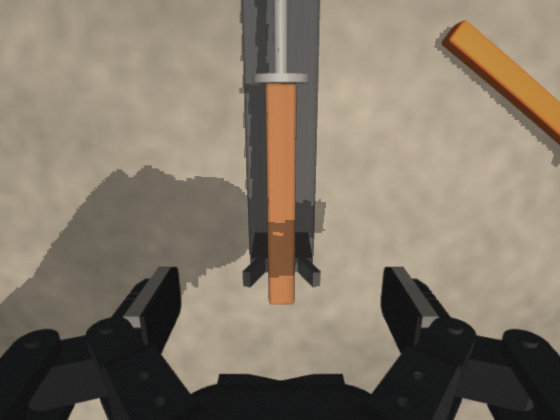

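The skewer is centred in the hand: the handle spans columns 267-294 and rows 84-304, and the collar is at row 77.

```bash
python3 - <<'E'
from h import *
np.set_printoptions(precision=4,suppress=True)
a=np.load('w4o.npy',allow_pickle=True).item();b=np.load('w5o.npy',allow_pickle=True).item()
print(tri([ray('wrist',286,244.5,a),ray('wrist',281.5,304,b)]))
print(tri([ray('wrist',284.5,92,a),ray('wrist',280.5,83.5,b)]), tri([ray('wrist',284.5,85,a),ray('wrist',280.7,73,b)]))
print(onz('wrist',281.5,304,.068,b),onz('wrist',280.5,83.5,.068,b),onz('wrist',280.7,74,.072,b))
E
```

```text
(array([ 0.3744, -0.3073,  0.069 ]), [np.float64(0.0003005392022602587), np.float64(0.00030053920226011225)])
(array([ 0.5008, -0.2958,  0.1052]), [np.float64(0.00013308903811828045), np.float64(0.00013308903811821488)]) (array([ 0.5057, -0.2955,  0.0899]), [np.float64(0.0002032166881433021), np.float64(0.00020321668814328824)])
[ 0.3737 -0.307   0.068 ] [ 0.5018 -0.2956  0.068 ] [ 0.5062 -0.2953  0.072 ]
```

Emit:
{"api": "drive_tool", "payload": {"rows": [{"dx": 0.01, "dy": 0.01, "dz": 1.4, "wx": 0, "wy": 0, "wz": -0.03, "hand": 60}, {"dx": 0.01, "dy": 0.01, "dz": 1.4, "wx": 0, "wy": 0, "wz": -0.03, "hand": 60}, {"dx": 0.01, "dy": 0.01, "dz": 1.4, "wx": 0, "wy": 0, "wz": -0.03, "hand": 60}, {"dx": 0.01, "dy": 0.01, "dz": 1.4, "wx": 0, "wy": 0, "wz": -0.03, "hand": 40}, {"dx": 0.01, "dy": 0.01, "dz": 1.4, "wx": 0, "wy": 0, "wz": -0.03, "hand": 25}, {"dx": 0.01, "dy": 0.01, "dz": 1.4, "wx": 0, "wy": 0, "wz": -0.03, "hand": 25}, {"dx": 0.01, "dy": 0.01, "dz": 1.4, "wx": 0, "wy": 0, "wz": -0.03, "hand": 8}, {"dx": 0.01, "dy": 0.01, "dz": 1.4, "wx": 0, "wy": 0, "wz": -0.03, "hand": 8}, {"dx": 0.01, "dy": 0.01, "dz": 1.4, "wx": 0, "wy": 0, "wz": -0.03, "hand": 8}, {"dx": 0.01, "dy": 0.01, "dz": 1.4, "wx": 0, "wy": 0, "wz": -0.03, "hand": 8}, {"dx": 0.01, "dy": 0.01, "dz": 1.4, "wx": 0, "wy": 0, "wz": -0.03, "hand": 8}, {"dx": 0.01, "dy": 0.01, "dz": 1.4, "wx": 0, "wy": 0, "wz": -0.03, "hand": 8}]}}

```text
clock: 6.2
eef_pos: [0.4226, -0.3038, 0.0542]
tool_rot: [0.999, 0.044, 0.001, 0.001]
ft_force: [-0.7, 1.2, 6.8]
grip_width: 0.0153
grasp_force: 58.7
```

```bash
python3 - <<'E'
from h import *
np.set_printoptions(precision=5,suppress=True)
o=bot.get_obs(); np.save('grasp.npy',o); print(o); print(R.from_quat(o['tool_rot']).as_matrix())
E
```

```text
{'clock': 6.2, 'joint_pos': array([-0.62329,  0.43807, -0.24024,  0.88886, -0.00001,  2.43082]), 'joint_vel': array([-0.00119, -0.00042,  0.00085,  0.00067, -0.00072,  0.00205]), 'tau': array([ -0.22103, -38.71537,  19.00939,  -0.27143,  -0.00249,   0.22672]), 'eef_pos': array([ 0.42259, -0.3038 ,  0.05416]), 'tool_rot': array([0.99904, 0.04373, 0.00142, 0.00113]), 'ft_force': array([-0.7296 ,  1.17574,  6.82153]), 'ft_torque': array([0.09137, 0.1231 , 0.19885]), 'grasp_force': 58.65060031414032, 'grip_width': 0.015340391846101765}
[[ 0.99617  0.08737  0.00294]
 [ 0.08738 -0.99617 -0.00213]
 [ 0.00274  0.00238 -0.99999]]
```

Emit:
{"api": "drive_tool", "payload": {"rows": [{"dx": 0, "dy": 0, "dz": -0.4, "wx": 0, "wy": 0, "wz": 0, "hand": 8}, {"dx": 0, "dy": 0, "dz": -1, "wx": 0, "wy": 0, "wz": 0, "hand": 8}, {"dx": 0, "dy": 0, "dz": -2, "wx": 0, "wy": 0, "wz": 0, "hand": 8}, {"dx": 0.3, "dy": -0.6, "dz": -2, "wx": 0, "wy": 0, "wz": -1.5, "hand": 8}, {"dx": 0.6, "dy": -1.2, "dz": -2, "wx": 0, "wy": 0, "wz": -3, "hand": 8}, {"dx": 0.9, "dy": -1.8, "dz": -2, "wx": 0, "wy": 0, "wz": -4.5, "hand": 8}, {"dx": 1.2, "dy": -2.4, "dz": -2, "wx": 0, "wy": 0, "wz": -6, "hand": 8}, {"dx": 1.4, "dy": -3.0, "dz": -2, "wx": 0, "wy": 0, "wz": -7.5, "hand": 8}, {"dx": 1.6, "dy": -3.5, "dz": -2, "wx": 0, "wy": 0, "wz": -9, "hand": 8}, {"dx": 1.7, "dy": -4, "dz": -2, "wx": 0, "wy": 0, "wz": -10.5, "hand": 8}, {"dx": 1.8, "dy": -4.3, "dz": -2, "wx": 0, "wy": 0, "wz": -12, "hand": 8}, {"dx": 1.83, "dy": -4.5, "dz": -2, "wx": 0, "wy": 0, "wz": -13.5, "hand": 8}, {"dx": 1.83, "dy": -4.53, "dz": -2, "wx": 0, "wy": 0, "wz": -15, "hand": 8}, {"dx": 1.83, "dy": -4.53, "dz": -2, "wx": 0, "wy": 0, "wz": -16, "hand": 8}, {"dx": 1.83, "dy": -4.53, "dz": -2, "wx": 0, "wy": 0, "wz": -16.7, "hand": 8}, {"dx": 1.83, "dy": -4.53, "dz": -2, "wx": 0, "wy": 0, "wz": -16.7, "hand": 8}, {"dx": 1.83, "dy": -4.53, "dz": -2, "wx": 0, "wy": 0, "wz": -16.7, "hand": 8}]}}

```text
clock: 7.9
eef_pos: [0.4929, -0.0694, 0.1525]
tool_rot: [0.717, 0.697, 0.0, 0.0]
ft_force: [-0.6, -0.2, -0.8]
grip_width: 0.0148
grasp_force: 58.7
```

```bash
python3 - <<'E'
from h import *
np.set_printoptions(precision=4,suppress=True)
im,o=snap('wrist','w6.png'); np.save('w6o.npy',o)
T=R.from_quat(o['tool_rot']).as_matrix();print(o['clock'],o['eef_pos'],o['ft_force'],o['grip_width'],'\n',T)
s,_=snap('scene','s6.png');t,_=snap('top','t6.png')
pose=lambda x:np.array(o['eef_pos'])+T@np.array([x,0,-.008])
pt=pose(.1937);pc=pose(.0837);print(pc,pt)
for n in('scene','top'): print(n,proj(n,pc),proj(n,pt))
a=cv2.resize(s[200:340,340:480],None,fx=3,fy=3,interpolation=cv2.INTER_CUBIC)
b=cv2.resize(t[140:260,110:250],None,fx=3,fy=3,interpolation=cv2.INTER_CUBIC)
c=im[0:200,200:360]
A=np.zeros((600,800,3),np.uint8);A[:420,:420]=a;A[:360,380:800]=b;A[400:600,480:640]=c
cv2.imwrite('pics/m6.png',A[:,:,::-1])
E
```

```text
7.9 [ 0.4929 -0.0694  0.1525] [-0.6024 -0.2256 -0.7591] 0.014752709074501125 
 [[ 0.0279  0.9996  0.0002]
 [ 0.9996 -0.0279 -0.0001]
 [-0.0001  0.0002 -1.    ]]
[0.4952 0.0142 0.1605] [0.4983 0.1242 0.1605]
scene [329.2555 220.806 ] [367.7337 257.2244]
top [213.5243 199.6235] [162.908 197.963]
```

View pics/m6.png

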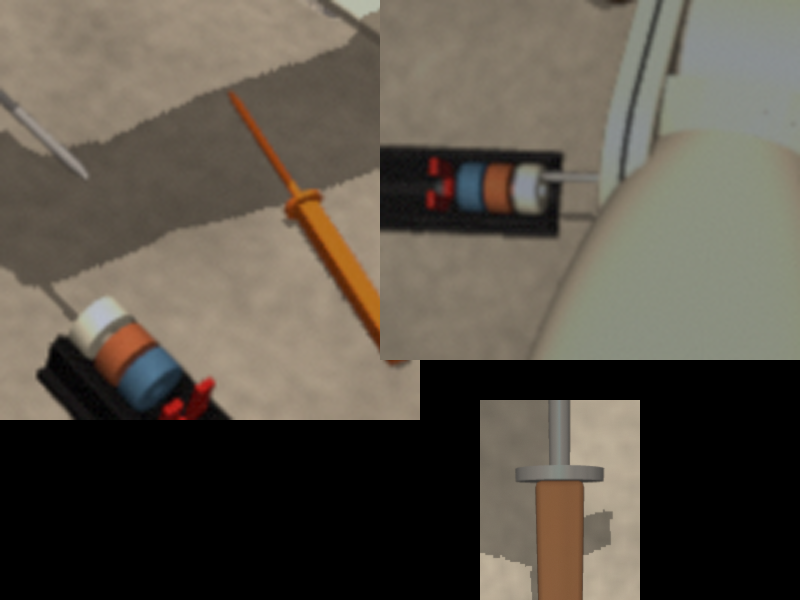

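The combined crops show the rod tip at scene pixel ≈(369,259) and top pixel ≈(163,200). The skewer sits straight in the hand in the wrist crop. Next I measure its yaw, its pitch and the relative camera offsets.

```bash
python3 - <<'E'
from h import *
np.set_printoptions(precision=4,suppress=True)
o=np.load('w6o.npy',allow_pickle=True).item();T=R.from_quat(o['tool_rot']).as_matrix();e=np.array(o['eef_pos'])
im=cv2.imread('pics/w6.png'); g=cv2.cvtColor(im,cv2.COLOR_BGR2GRAY).astype(float)
hsv=cv2.cvtColor(im,cv2.COLOR_BGR2HSV); m=cv2.inRange(hsv,(5,130,60),(18,255,255))
H=[]
for r in range(90,250,8):
    q=np.where(m[r,240:320])[0]+240
    if len(q)>10:H.append(T.T@(onz('wrist',(q.min()+q.max())/2,r,e[2]+.016,o)-e))
H=np.array(H);k=np.polyfit(H[:,0],H[:,1],1);print('handle tool-y at x=0,.08,.19',np.polyval(k,[0,.08,.19]))
for r in (2,15,30,45,60): print(r,g[r,262:300].astype(int))
# relative: tray things in top and scene, from wrist estimate
for n,p in dict(white=[.4997,.162,.0455],blue=[.5012,.209,.0455]).items(): print(n,proj('top',p),proj('scene',p))
for c in ('top','scene'):
    hs=cv2.cvtColor(cv2.imread('pics/%s0.png'%c),cv2.COLOR_BGR2HSV)
    b=cv2.inRange(hs,(95,90,50),(120,255,255))
    x0,y0,x1,y1=(130,185,175,220) if c=='top' else (360,295,420,345)
    z=np.zeros_like(b);z[y0:y1,x0:x1]=b[y0:y1,x0:x1];ys,xs=np.where(z);print(c,'blue extent',xs.min(),xs.max(),ys.min(),ys.max(),xs.mean(),ys.mean())
# projected outline of blue ring cylinder
th=np.linspace(0,2*np.pi,60);d=np.array([.0244,.9997,0]);l=np.array([.9997,-.0244,0]);cc=np.array([.5012,.209,.0455])
P=np.array([cc+s*.009*d+.02*(np.cos(t)*l+np.sin(t)*np.array([0,0,1])) for t in th for s in(-1,1)])
for c in('top','scene'):
    q=np.array([proj(c,p) for p in P]);print(c,q.min(0),q.max(0))
E
```

```text
handle tool-y at x=0,.08,.19 [-0.0006 -0.0009 -0.0013]
2 [112 111 112 113 113 111  91  87  97 106 110 113 117 119 123 126 129 130
 124 121 117 114 110 108 103  96  88  94 137 162 163 163 163 163 164 165
 164 164]
15 [110 110 111 111 110 108  93  88  96 106 111 113 117 120 123 127 131 131
 127 122 118 114 111 109 103  97  88  93 138 162 165 165 165 164 164 164
 163 163]
30 [110 110 109 109 109 108  93  88  95 104 111 114 117 120 123 128 130 131
 127 121 117 115 112 109 104  97  88  94 138 166 167 167 169 169 170 170
 171 172]
45 [110 111 112 111 111 111 109  89  93 102 110 114 115 120 124 128 131 132
 128 123 119 115 113 109 104  98  89  92 138 167 168 168 168 169 169 170
 170 170]
60 [114 114 116 117 117 117 115  94  93 102 110 114 117 120 124 129 131 133
 128 123 119 115 113 109 105  99  89 103 169 176 176 177 177 177 176 175
 176 176]
white [160.3538 202.9542] [372.2843 307.9145]
blue [141.5264 202.2565] [389.0884 325.2963]
top blue extent 136 144 194 209 139.7258064516129 201.40322580645162
scene blue extent 380 399 316 335 389.32286995515693 325.43946188340806
top [135.1601 194.0099] [147.6606 210.5042]
scene [377.8131 314.0904] [400.35   336.4841]
```

```bash
python3 - <<'E'
from h import *
np.set_printoptions(precision=4,suppress=True)
o=np.load('w6o.npy',allow_pickle=True).item();T=R.from_quat(o['tool_rot']).as_matrix();e=np.array(o['eef_pos'])
for uv in ((368.7,259.0),(368.2,258.5)):
    t,w=ray('scene',*uv); tl=T.T@(t-e); wl=T.T@w
    for y in (-.0013,-.003): s=(y-tl[1])/wl[1]; print(uv,y,'tip in tool',tl+s*wl)
# collar from wrist: front top edge of collar at row ~66, z tool -.008-.015
for r in (66,72,80): print(r,T.T@(onz('wrist',279.5,r,e[2]+.008+.015,o)-e))
im=cv2.imread('pics/s6.png');g=cv2.cvtColor(im,cv2.COLOR_BGR2GRAY)
print(g[250:266,358:376])
E
```

```text
(368.7, 259.0) -0.0013 tip in tool [ 0.1957 -0.0013 -0.0041]
(368.7, 259.0) -0.003 tip in tool [ 0.1943 -0.003  -0.0016]
(368.2, 258.5) -0.0013 tip in tool [ 0.1943 -0.0013 -0.0041]
(368.2, 258.5) -0.003 tip in tool [ 0.193  -0.003  -0.0016]
66 [ 0.0841 -0.0008 -0.023 ]
72 [ 0.0824 -0.0008 -0.023 ]
80 [ 0.0802 -0.0008 -0.023 ]
[[107 131 145 144 121  91  80  78  80  80  82  81  80  80  80  79  81  81]
 [ 83 103 131 145 146 121  91  79  80  80  82  81  80  80  80  81  81  82]
 [ 76  79 103 130 144 143 119  93  83  80  80  82  80  80  81  81  80  80]
 [ 81  74  77 102 125 143 143 122  96  83  81  82  82  82  81  80  81  80]
 [ 81  78  72  77  99 125 142 143 122  92  80  81  83  84  83  81  79  77]
 [ 80  81  78  73  76  98 122 138 141 114  88  80  82  83  84  83  81  81]
 [ 79  79  79  78  74  73  93 117 138 136 103  84  84  85  85  84  83  81]
 [ 80  82  80  82  78  73  73  86 112 137 125  94  84  83  84  84  85  83]
 [ 83  81  81  81  80  80  79  76  86 114 138 105  85  83  82  85  84  85]
 [ 83  83  83  82  80  80  81  82  83  86 111  97  84  84  84  85  85  86]
 [ 83  84  82  83  82  81  82  82  84  83  83  85  85  84  85  84  86  85]
 [ 82  83  82  84  84  83  83  83  83  86  84  84  85  83  84  84  85  84]
 [ 82  82  83  83  83  84  84  84  85  85  86  84  82  83  82  81  83  83]
 [ 81  81  83  81  83  84  84  84  85  85  86  85  85  83  83  82  81  82]
 [ 80  80  80  82  82  84  83  87  86  87  85  84  84  83  83  83  82  82]
 [ 80  80  81  82  83  85  86  86  86  85  86  86  83  84  82  82  81  82]]
```

Emit:
{"api": "drive_tool", "payload": {"rows": [{"dx": 0, "dy": 0.006, "dz": 0.6, "wx": 0, "wy": 0, "wz": 0.07, "hand": 8}, {"dx": 0, "dy": 0.006, "dz": 1.2, "wx": 0, "wy": 0, "wz": 0.07, "hand": 8}, {"dx": 0, "dy": 0.006, "dz": 1.8, "wx": 0, "wy": 0, "wz": 0.07, "hand": 8}, {"dx": 0.1, "dy": 0.006, "dz": 2.25, "wx": 0, "wy": 0, "wz": 0.07, "hand": 8}, {"dx": 0.2, "dy": 0.006, "dz": 2.25, "wx": 0, "wy": 0, "wz": 0.07, "hand": 8}, {"dx": 0.28, "dy": 0.006, "dz": 2.25, "wx": 0, "wy": 0, "wz": 0.07, "hand": 8}, {"dx": 0.28, "dy": 0.006, "dz": 2.25, "wx": 0, "wy": 0, "wz": 0.07, "hand": 8}, {"dx": 0.28, "dy": 0.006, "dz": 2.25, "wx": 0, "wy": 0, "wz": 0.07, "hand": 8}]}}

```text
clock: 8.85
eef_pos: [0.495, -0.0555, 0.0414]
tool_rot: [0.718, 0.696, 0.001, 0.001]
ft_force: [0.1, 0.1, -0.3]
grip_width: 0.0151
grasp_force: 58.7
```

```bash
python3 - <<'E'
from h import *
np.set_printoptions(precision=4,suppress=True)
o=bot.get_obs();T=R.from_quat(o['tool_rot']).as_matrix();e=np.array(o['eef_pos']);np.save('w7o.npy',o)
print(o['clock'],e,o['ft_force'],'\n',T)
s,_=snap('scene','s7.png');t,_=snap('top','t7.png')
print('pred tip',proj('scene',e+T@[.195,-.0013,-.004]),proj('top',e+T@[.195,-.0013,-.004]))
for p in ([.4990,.140,.045],[.4994,.153,.045]): print(p,proj('scene',p),proj('top',p))
a=cv2.resize(s[255:345,325:425],None,fx=6,fy=6,interpolation=cv2.INTER_CUBIC)
b=cv2.resize(t[175:235,130:180],None,fx=4,fy=4,interpolation=cv2.INTER_CUBIC)
A=np.zeros((600,800,3),np.uint8);A[:540,:600]=a;A[:240,600:]=b
cv2.imwrite('pics/m7.png',A[:,:,::-1])
E
```

```text
8.85 [ 0.495  -0.0555  0.0414] [ 0.0551  0.0939 -0.3065] 
 [[ 0.0324  0.9995  0.0032]
 [ 0.9995 -0.0324 -0.0005]
 [-0.0004  0.0033 -1.    ]]
pred tip [364.1374 300.2207] [169.4662 202.8796]
[0.499, 0.14, 0.045] [364.6796 300.2332] [169.2731 203.3042]
[0.4994, 0.153, 0.045] [369.1329 304.8313] [164.0318 203.1157]
```

View pics/m7.png

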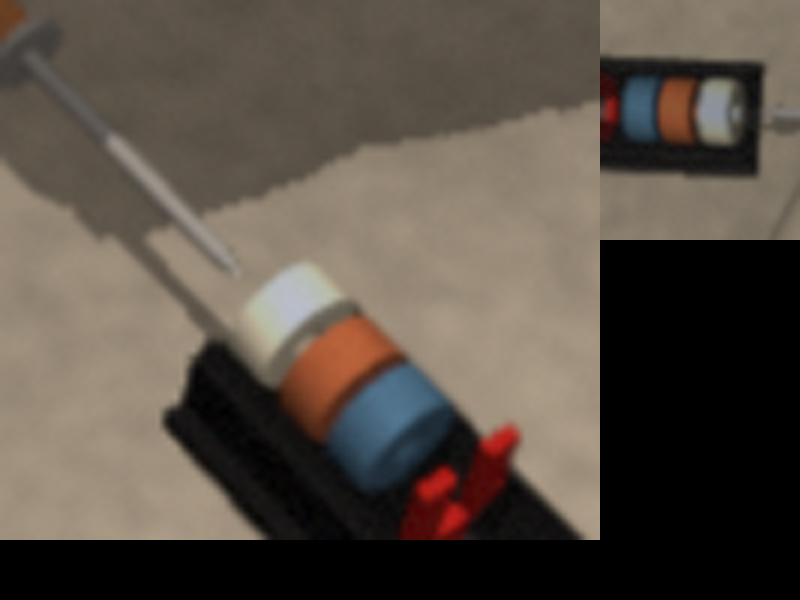

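The tip is at scene pixel (364.1,299.9) against a predicted (364.1,300.2). In the top crop the rod looks about 1 px below the ring axis, so I'm checking that at subpixel level.

```bash
python3 - <<'E'
from h import *
np.set_printoptions(precision=4,suppress=True,linewidth=200)
im=cv2.imread('pics/t7.png');g=cv2.cvtColor(im,cv2.COLOR_BGR2GRAY).astype(int)
print('rows 190-215, cols 150-186');
for r in range(190,215): print(r,g[r,152:188])
E
```

```text
rows 190-215, cols 150-186
190 [ 55  54  53  58  64  65  66  66  67  71  73  72  70  71  69  71  75  81  89 105 114 116 117 120 120 119 120 119 119 120 120 120 117 117 116 114]
191 [ 27  28  22  26  28  27  29  26  32  31  36  37  38  33  33  35  38  42  57  89 110 117 119 119 120 121 120 120 119 122 121 119 119 116 117 116]
192 [ 21  29  26  23  27  26  27  23  27  26  28  29  32  30  29  26  25  25  43  87 112 119 119 121 122 120 119 119 121 120 120 119 118 117 117 117]
193 [ 21  22  19  21  26  25  28  26  28  26  27  25  25  25  19  19  18  17  50  92 115 119 120 120 119 120 120 120 121 121 121 118 117 117 118 117]
194 [ 37  33  22  23  44  58  66  66  64  61  54  43  30  22  21  17  14  15  56 104 121 121 121 119 119 119 119 119 118 120 119 117 116 116 117 118]
195 [ 59  50  38  53  83 107 117 116 114 108  95  74  51  32  18  16  20  22  60 109 122 122 122 118 118 117 117 118 119 119 117 115 116 116 117 119]
196 [ 68  48  48  83 120 135 138 136 135 132 116  89  65  46  27  19  22  25  60 108 123 122 121 118 117 117 116 116 117 117 116 114 114 116 118 121]
197 [ 69  46  56 100 13
[... 1976 characters left out ...]
 65  44  26  18  16  23  57 103 118 120 118 119 120 122 120 119 117 116 116 117 118 120 115 102  94]
211 [ 27  24  22  23  35  44  48  51  55  53  51  39  28  22  18  19  24  58 105 120 121 119 120 121 120 121 119 117 117 117 118 119 119 109  98  98]
212 [ 21  20  18  22  18  21  22  23  21  20  25  23  20  15  19  24  25  59 108 122 120 120 121 122 122 120 121 118 116 117 117 117 112 100 100 106]
213 [ 23  26  29  26  25  27  23  20  20  22  18  23  21  21  21  20  26  62 108 122 121 122 121 122 123 121 119 117 117 116 117 112 103  97 104 111]
214 [ 24  28  28  26  24  25  23  24  23  23  25  26  24  25  16  14  22  61 108 122 122 121 122 121 121 121 120 117 114 115 112 106  97 101 107 114]
```

Emit:
{"api": "drive_tool", "payload": {"rows": [{"dx": 0.06, "dy": 0, "dz": 0, "wx": 0, "wy": 0, "wz": 0, "hand": 8}, {"dx": 0.12, "dy": 0, "dz": 0, "wx": 0, "wy": 0, "wz": 0, "hand": 8}, {"dx": 0.18, "dy": 0, "dz": 0, "wx": 0, "wy": 0, "wz": 0, "hand": 8}, {"dx": 0.24, "dy": 0, "dz": 0, "wx": 0, "wy": 0, "wz": 0, "hand": 8}, {"dx": 0.3, "dy": 0, "dz": 0, "wx": 0, "wy": 0, "wz": 0, "hand": 8}, {"dx": 0.36, "dy": 0, "dz": 0, "wx": 0, "wy": 0, "wz": 0, "hand": 8}, {"dx": 0.42, "dy": 0, "dz": 0, "wx": 0, "wy": 0, "wz": 0, "hand": 8}, {"dx": 0.48, "dy": 0, "dz": 0, "wx": 0, "wy": 0, "wz": 0, "hand": 8}, {"dx": 0.48, "dy": 0, "dz": 0, "wx": 0, "wy": 0, "wz": 0, "hand": 8}]}}

```text
clock: 9.85
eef_pos: [0.4943, -0.031, 0.0398]
tool_rot: [0.718, 0.696, -0.0, -0.0]
ft_force: [0.5, -0.4, -1.3]
grip_width: 0.0148
grasp_force: 58.7
```

```bash
cat > st.py <<'E'
from h import *
np.set_printoptions(precision=4,suppress=True,linewidth=160)
f=np.mean([bot.get_obs()['ft_force'] for _ in range(3)],0); o=bot.get_obs()
print(o['clock'],o['eef_pos'],f,o['ft_torque'],R.from_quat(o['tool_rot']).as_matrix()[:,0],o['grip_width'])
import sys
if len(sys.argv)>1:
    for c in ('scene','top'):
        s,_=snap(c,c[0]+sys.argv[1]+'.png'); hs=cv2.cvtColor(s,cv2.COLOR_RGB2HSV)
        x0,y0,x1,y1=(115,180,178,225) if c=='top' else (350,285,430,360)
        q=hs[y0:y1,x0:x1]
        for n,lo,hi in (('blue',(95,90,50),(120,255,255)),('terra',(6,110,60),(16,215,255)),('red',(0,200,90),(5,255,255))):
            ys,xs=np.where(cv2.inRange(q,lo,hi)); print(c,n,len(xs),np.array([xs.mean()+x0,ys.mean()+y0]) if len(xs) else '')
E
python3 st.py 8
```

```text
9.85 [ 0.4943 -0.031   0.0398] [ 0.4633 -0.4121 -1.3381] [-0.0704 -0.023   0.0241] [0.0321 0.9995 0.0001] 0.014835524329270733
scene blue 242 [389.562  325.7438]
scene terra 216 [380.5139 316.3611]
scene red 65 [400.2923 336.2308]
top blue 124 [139.7339 201.5081]
top terra 136 [149.0147 202.3382]
top red 25 [128.8  200.72]
```

Emit:
{"api": "drive_tool", "payload": {"rows": [{"dx": 0.08, "dy": 0, "dz": 0, "wx": 0, "wy": 0, "wz": 0, "hand": 8}, {"dx": 0.16, "dy": 0, "dz": 0, "wx": 0, "wy": 0, "wz": 0, "hand": 8}, {"dx": 0.24, "dy": 0, "dz": 0, "wx": 0, "wy": 0, "wz": 0, "hand": 8}, {"dx": 0.32, "dy": 0, "dz": 0, "wx": 0, "wy": 0, "wz": 0, "hand": 8}, {"dx": 0.4, "dy": 0, "dz": 0, "wx": 0, "wy": 0, "wz": 0, "hand": 8}, {"dx": 0.4, "dy": 0, "dz": 0, "wx": 0, "wy": 0, "wz": 0, "hand": 8}]}}

```text
clock: 10.55
eef_pos: [0.495, -0.0108, 0.0398]
tool_rot: [0.718, 0.696, 0.0, -0.0]
ft_force: [-0.2, 0.9, -0.3]
grip_width: 0.0146
grasp_force: 58.7
```

```bash
python3 st.py 9
```

```text
10.55 [ 0.495  -0.0108  0.0398] [-0.2387  0.8915 -0.3049] [-0.0582  0.032  -0.0093] [0.0318 0.9995 0.0001] 0.014586959281808977
scene blue 245 [389.6204 325.8041]
scene terra 219 [380.5616 316.3516]
scene red 65 [400.4923 336.    ]
top blue 124 [139.7258 201.4032]
top terra 133 [148.9323 202.2481]
top red 26 [128.9231 200.7692]
```

Emit:
{"api": "drive_tool", "payload": {"rows": [{"dx": 0.08, "dy": 0, "dz": 0, "wx": 0, "wy": 0, "wz": 0, "hand": 8}, {"dx": 0.16, "dy": 0, "dz": 0, "wx": 0, "wy": 0, "wz": 0, "hand": 8}, {"dx": 0.24, "dy": 0, "dz": 0, "wx": 0, "wy": 0, "wz": 0, "hand": 8}, {"dx": 0.32, "dy": 0, "dz": 0, "wx": 0, "wy": 0, "wz": 0, "hand": 8}, {"dx": 0.4, "dy": 0, "dz": 0, "wx": 0, "wy": 0, "wz": 0, "hand": 8}, {"dx": 0.4, "dy": 0, "dz": 0, "wx": 0, "wy": 0, "wz": 0, "hand": 8}]}}

```text
clock: 11.25
eef_pos: [0.4957, 0.0091, 0.0398]
tool_rot: [0.718, 0.696, 0.0, -0.0]
ft_force: [-0.4, -0.9, -1.0]
grip_width: 0.0147
grasp_force: 58.7
```

```bash
python3 st.py 10
```

```text
11.25 [0.4957 0.0091 0.0398] [-0.4055 -0.9    -0.9895] [-0.0907  0.0103  0.0137] [0.0319 0.9995 0.0001] 0.014704656202953489
scene blue 243 [389.5679 325.7819]
scene terra 219 [380.5068 316.2283]
scene red 65 [400.4923 336.    ]
top blue 119 [139.5966 201.2017]
top terra 13 [145.0769 202.2308]
top red 21 [128.619  200.5714]
```

Emit:
{"api": "drive_tool", "payload": {"rows": [{"dx": 0.08, "dy": 0, "dz": 0, "wx": 0, "wy": 0, "wz": 0, "hand": 8}, {"dx": 0.16, "dy": 0, "dz": 0, "wx": 0, "wy": 0, "wz": 0, "hand": 8}, {"dx": 0.24, "dy": 0, "dz": 0, "wx": 0, "wy": 0, "wz": 0, "hand": 8}, {"dx": 0.32, "dy": 0, "dz": 0, "wx": 0, "wy": 0, "wz": 0, "hand": 8}, {"dx": 0.4, "dy": 0, "dz": 0, "wx": 0, "wy": 0, "wz": 0, "hand": 8}, {"dx": 0.4, "dy": 0, "dz": 0, "wx": 0, "wy": 0, "wz": 0, "hand": 8}]}}

```text
clock: 11.95
eef_pos: [0.4964, 0.0291, 0.0398]
tool_rot: [0.718, 0.696, 0.0, -0.0]
ft_force: [-0.3, -0.4, -0.7]
grip_width: 0.0151
grasp_force: 58.7
```

```bash
python3 st.py 11
```

```text
11.95 [0.4964 0.0291 0.0398] [-0.3361 -0.3831 -0.7084] [-0.0643 -0.0048 -0.0422] [0.0319 0.9995 0.0001] 0.01507236360009982
scene blue 226 [389.2788 325.5398]
scene terra 245 [377.4939 313.098 ]
scene red 66 [400.4848 335.9848]
top blue 0 
top terra 2 [131. 206.]
top red 14 [126.9286 200.5714]
```

Emit:
{"api": "drive_tool", "payload": {"rows": [{"dx": 0.08, "dy": 0, "dz": 0, "wx": 0, "wy": 0, "wz": 0, "hand": 8}, {"dx": 0.16, "dy": 0, "dz": 0, "wx": 0, "wy": 0, "wz": 0, "hand": 8}, {"dx": 0.24, "dy": 0, "dz": 0, "wx": 0, "wy": 0, "wz": 0, "hand": 8}, {"dx": 0.32, "dy": 0, "dz": 0, "wx": 0, "wy": 0, "wz": 0, "hand": 8}, {"dx": 0.4, "dy": 0, "dz": 0, "wx": 0, "wy": 0, "wz": 0, "hand": 8}, {"dx": 0.4, "dy": 0, "dz": 0, "wx": 0, "wy": 0, "wz": 0, "hand": 8}]}}

```text
clock: 12.65
eef_pos: [0.497, 0.0491, 0.0398]
tool_rot: [0.718, 0.696, 0.0, 0.0]
ft_force: [0.1, 0.1, -0.8]
grip_width: 0.015
grasp_force: 58.7
```

```bash
python3 st.py 12; python3 -c "
from h import *
print(proj('scene',[.502,.25,.06]),proj('scene',[.502,.24,.06]),proj('scene',[.502,.23,.06]))"
```

```text
12.65 [0.497  0.0491 0.0398] [ 0.094   0.1362 -0.8435] [-0.1175 -0.043   0.0139] [0.0319 0.9995 0.0001] 0.015006662134548154
scene blue 222 [389.2523 325.4054]
scene terra 335 [372.191  307.5791]
scene red 53 [400.9245 335.7358]
top blue 0 
top terra 0 
top red 0 
[406.28416072 336.99159   ] [402.28598581 333.11065385] [398.33096489 329.27157319]
```

Emit:
{"api": "drive_tool", "payload": {"rows": [{"dx": 0.08, "dy": 0, "dz": 0, "wx": 0, "wy": 0, "wz": 0, "hand": 8}, {"dx": 0.16, "dy": 0, "dz": 0, "wx": 0, "wy": 0, "wz": 0, "hand": 8}, {"dx": 0.24, "dy": 0, "dz": 0, "wx": 0, "wy": 0, "wz": 0, "hand": 8}, {"dx": 0.3, "dy": 0, "dz": 0, "wx": 0, "wy": 0, "wz": 0, "hand": 8}, {"dx": 0.34, "dy": 0, "dz": 0, "wx": 0, "wy": 0, "wz": 0, "hand": 8}, {"dx": 0.36, "dy": 0, "dz": 0, "wx": 0, "wy": 0, "wz": 0, "hand": 8}, {"dx": 0.38, "dy": 0, "dz": 0, "wx": 0, "wy": 0, "wz": 0, "hand": 8}, {"dx": 0.4, "dy": 0, "dz": 0, "wx": 0, "wy": 0, "wz": 0, "hand": 8}]}}

```text
clock: 13.55
eef_pos: [0.4976, 0.0685, 0.0398]
tool_rot: [0.719, 0.695, -0.0, 0.0]
ft_force: [-0.2, 0.7, -0.5]
grip_width: 0.0148
grasp_force: 58.7
```

```bash
python3 st.py 13
```

```text
13.55 [0.4976 0.0685 0.0398] [-0.1574  0.7386 -0.533 ] [-0.0571  0.0229  0.0081] [ 0.0328  0.9995 -0.    ] 0.01475828498793249
scene blue 223 [389.3498 325.3812]
scene terra 427 [370.1311 305.5199]
scene red 50 [401.1 335.2]
top blue 0 
top terra 0 
top red 0
```

Emit:
{"api": "drive_tool", "payload": {"rows": [{"dx": 0.02, "dy": 0, "dz": 0, "wx": 0, "wy": 0, "wz": 0, "hand": 8}, {"dx": 0.04, "dy": 0, "dz": 0, "wx": 0, "wy": 0, "wz": 0, "hand": 8}, {"dx": 0.06, "dy": 0, "dz": 0, "wx": 0, "wy": 0, "wz": 0, "hand": 8}, {"dx": 0.08, "dy": 0, "dz": 0, "wx": 0, "wy": 0, "wz": 0, "hand": 8}, {"dx": 0.1, "dy": 0, "dz": 0, "wx": 0, "wy": 0, "wz": 0, "hand": 8}, {"dx": 0.12, "dy": 0, "dz": 0, "wx": 0, "wy": 0, "wz": 0, "hand": 8}, {"dx": 0.14, "dy": 0, "dz": 0, "wx": 0, "wy": 0, "wz": 0, "hand": 8}, {"dx": 0.16, "dy": 0, "dz": 0, "wx": 0, "wy": 0, "wz": 0, "hand": 8}]}}

```text
clock: 14.45
eef_pos: [0.4979, 0.0765, 0.0398]
tool_rot: [0.719, 0.695, -0.0, 0.0]
ft_force: [-0.4, -0.8, -1.2]
grip_width: 0.015
grasp_force: 58.7
```

```bash
python3 st.py 14
```

```text
14.45 [0.4979 0.0765 0.0398] [-0.439  -0.815  -1.2289] [-0.2373 -0.0409  0.0169] [ 0.0328  0.9995 -0.0002] 0.015018514824401091
scene blue 222 [389.2838 325.4505]
scene terra 439 [370.1185 305.3326]
scene red 49 [401.3469 335.1224]
top blue 0 
top terra 0 
top red 0
```

Emit:
{"api": "drive_tool", "payload": {"rows": [{"dx": 0.02, "dy": 0, "dz": 0, "wx": 0, "wy": 0, "wz": 0, "hand": 8}, {"dx": 0.04, "dy": 0, "dz": 0, "wx": 0, "wy": 0, "wz": 0, "hand": 8}, {"dx": 0.06, "dy": 0, "dz": 0, "wx": 0, "wy": 0, "wz": 0, "hand": 8}, {"dx": 0.08, "dy": 0, "dz": 0, "wx": 0, "wy": 0, "wz": 0, "hand": 8}, {"dx": 0.1, "dy": 0, "dz": 0, "wx": 0, "wy": 0, "wz": 0, "hand": 8}, {"dx": 0.12, "dy": 0, "dz": 0, "wx": 0, "wy": 0, "wz": 0, "hand": 8}]}}

```text
clock: 15.15
eef_pos: [0.4981, 0.0825, 0.0398]
tool_rot: [0.719, 0.695, -0.0, 0.0]
ft_force: [0.7, -1.2, -1.2]
grip_width: 0.0149
grasp_force: 58.7
```

```bash
python3 st.py 15
```

```text
15.15 [0.4981 0.0825 0.0398] [ 0.6984 -1.1844 -1.179 ] [-0.275  -0.0213 -0.0603] [ 0.0328  0.9995 -0.0001] 0.014944580219667028
scene blue 221 [390.6109 326.9638]
scene terra 439 [370.2437 305.4237]
scene red 49 [401.1633 335.2245]
top blue 0 
top terra 0 
top red 0
```

Emit:
{"api": "drive_tool", "payload": {"rows": [{"dx": 0.02, "dy": 0, "dz": 0, "wx": 0, "wy": 0, "wz": 0, "hand": 8}, {"dx": 0.04, "dy": 0, "dz": 0, "wx": 0, "wy": 0, "wz": 0, "hand": 8}, {"dx": 0.04, "dy": 0, "dz": 0, "wx": 0, "wy": 0, "wz": 0, "hand": 8}]}}

```text
clock: 15.55
eef_pos: [0.4982, 0.0847, 0.0398]
tool_rot: [0.719, 0.695, 0.0, -0.0]
ft_force: [0.4, -0.3, -1.0]
grip_width: 0.0149
grasp_force: 58.7
```

```bash
python3 st.py 16
```

```text
15.55 [0.4982 0.0847 0.0398] [ 0.4475 -0.2989 -0.9648] [-0.15   -0.0184 -0.0379] [0.0326 0.9995 0.0002] 0.014883485903430674
scene blue 214 [391.472  327.6308]
scene terra 451 [371.102  306.2018]
scene red 49 [401.2449 335.1837]
top blue 0 
top terra 0 
top red 0
```

```bash
python3 -c "
from h import *
print(onz('scene',404.5,331,.066),onz('scene',410.8,327.5,.066),onz('scene',398,334,.066))
o=np.load('w2o.npy',allow_pickle=True).item()
print(onz('wrist',296,47,.066,o),onz('wrist',296,54,.04,o),onz('wrist',280,48,.066,o),onz('wrist',311,54,.066,o))"
```

```text
[0.4991315  0.24115939 0.066     ] [0.48447746 0.24303339 0.066     ] [0.51314749 0.2383824  0.066     ]
[0.50274856 0.23683917 0.066     ] [0.50407677 0.23436057 0.04      ] [0.48980383 0.23491229 0.066     ] [0.51554566 0.23261924 0.066     ]
```

Emit:
{"api": "drive_tool", "payload": {"rows": [{"dx": 0.02, "dy": 0, "dz": 0, "wx": 0, "wy": 0, "wz": 0, "hand": 8}, {"dx": 0.04, "dy": 0, "dz": 0, "wx": 0, "wy": 0, "wz": 0, "hand": 8}, {"dx": 0.04, "dy": 0, "dz": 0, "wx": 0, "wy": 0, "wz": 0, "hand": 8}]}}

```text
clock: 15.95
eef_pos: [0.4983, 0.0866, 0.0398]
tool_rot: [0.719, 0.696, 0.0, -0.0]
ft_force: [0.6, -1.0, -0.6]
grip_width: 0.015
grasp_force: 58.7
```

Emit:
{"api": "drive_tool", "payload": {"rows": [{"dx": 0.02, "dy": 0, "dz": 0, "wx": 0, "wy": 0, "wz": 0, "hand": 8}, {"dx": 0.04, "dy": 0, "dz": 0, "wx": 0, "wy": 0, "wz": 0, "hand": 8}, {"dx": 0.06, "dy": 0, "dz": 0, "wx": 0, "wy": 0, "wz": 0, "hand": 8}, {"dx": 0.06, "dy": 0, "dz": 0, "wx": 0, "wy": 0, "wz": 0, "hand": 8}]}}

```text
clock: 16.35
eef_pos: [0.4984, 0.0897, 0.0398]
tool_rot: [0.718, 0.696, 0.0, -0.0]
ft_force: [0.2, -1.4, -1.2]
grip_width: 0.0146
grasp_force: 58.7
```

Emit:
{"api": "drive_tool", "payload": {"rows": [{"dx": 0.02, "dy": 0, "dz": 0, "wx": 0, "wy": 0, "wz": 0, "hand": 8}, {"dx": 0.035, "dy": 0, "dz": 0, "wx": 0, "wy": 0, "wz": 0, "hand": 8}, {"dx": 0.035, "dy": 0, "dz": 0, "wx": 0, "wy": 0, "wz": 0, "hand": 8}]}}

```text
clock: 16.65
eef_pos: [0.4984, 0.0914, 0.0398]
tool_rot: [0.719, 0.695, 0.0, -0.0]
ft_force: [-0.2, -1.0, -0.8]
grip_width: 0.015
grasp_force: 58.7
```

Emit:
{"api": "drive_tool", "payload": {"rows": [{"dx": 0.02, "dy": 0, "dz": 0, "wx": 0, "wy": 0, "wz": 0, "hand": 8}, {"dx": 0.03, "dy": 0, "dz": 0, "wx": 0, "wy": 0, "wz": 0, "hand": 8}, {"dx": 0.03, "dy": 0, "dz": 0, "wx": 0, "wy": 0, "wz": 0, "hand": 8}]}}

```text
clock: 16.95
eef_pos: [0.4985, 0.0929, 0.0398]
tool_rot: [0.719, 0.695, 0.0, -0.0]
ft_force: [-0.5, -0.7, -0.2]
grip_width: 0.0148
grasp_force: 58.7
```

Emit:
{"api": "drive_tool", "payload": {"rows": [{"dx": 0.015, "dy": 0, "dz": 0, "wx": 0, "wy": 0, "wz": 0, "hand": 8}, {"dx": 0.03, "dy": 0, "dz": 0, "wx": 0, "wy": 0, "wz": 0, "hand": 8}, {"dx": 0.03, "dy": 0, "dz": 0, "wx": 0, "wy": 0, "wz": 0, "hand": 8}]}}

```text
clock: 17.25
eef_pos: [0.4985, 0.0944, 0.0398]
tool_rot: [0.719, 0.695, 0.0, -0.0]
ft_force: [1.4, -0.6, -1.1]
grip_width: 0.0148
grasp_force: 58.7
```

Emit:
{"api": "drive_tool", "payload": {"rows": [{"dx": 0.015, "dy": 0, "dz": 0, "wx": 0, "wy": 0, "wz": 0, "hand": 8}, {"dx": 0.03, "dy": 0, "dz": 0, "wx": 0, "wy": 0, "wz": 0, "hand": 8}, {"dx": 0.03, "dy": 0, "dz": 0, "wx": 0, "wy": 0, "wz": 0, "hand": 8}]}}

```text
clock: 17.55
eef_pos: [0.4985, 0.0959, 0.0398]
tool_rot: [0.719, 0.695, 0.0, -0.0]
ft_force: [-0.8, -0.5, -0.8]
grip_width: 0.0152
grasp_force: 58.7
```

Emit:
{"api": "drive_tool", "payload": {"rows": [{"dx": 0.015, "dy": 0, "dz": 0, "wx": 0, "wy": 0, "wz": 0, "hand": 8}, {"dx": 0.03, "dy": 0, "dz": 0, "wx": 0, "wy": 0, "wz": 0, "hand": 8}, {"dx": 0.03, "dy": 0, "dz": 0, "wx": 0, "wy": 0, "wz": 0, "hand": 8}]}}

```text
clock: 17.85
eef_pos: [0.4985, 0.0968, 0.0398]
tool_rot: [0.719, 0.695, -0.0, 0.0]
ft_force: [0.6, -3.2, -0.5]
grip_width: 0.0149
grasp_force: 58.8
```

```bash
python3 st.py 17; python3 - <<'E'
from h import *
im=cv2.imread('pics/s17.png')[255:355,325:435]
cv2.imwrite('pics/m17.png',cv2.resize(im,None,fx=6,fy=6,interpolation=cv2.INTER_CUBIC)[:,:])
E
```

```text
17.85 [0.4985 0.0968 0.0398] [ 0.6329 -3.1701 -0.4663] [-0.601   0.0103 -0.0567] [ 0.033   0.9995 -0.001 ] 0.014857179152216399
scene blue 153 [395.2549 330.8366]
scene terra 488 [374.0307 309.0205]
scene red 40 [401.75 334.9 ]
top blue 0 
top terra 0 
top red 0
```

View pics/m17.png

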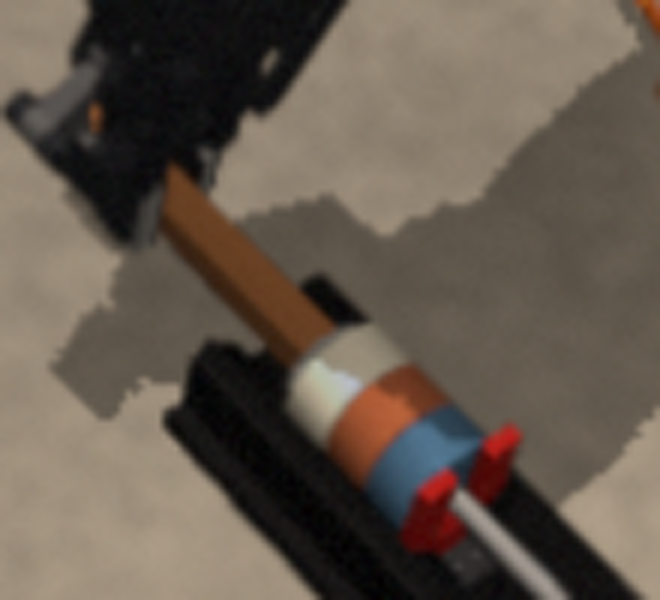

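The rings are closed up against the stop, with the rod through all three and out through the red slot. The force has begun to rise, to about 3 N, so I add a little more.

Emit:
{"api": "drive_tool", "payload": {"rows": [{"dx": 0.01, "dy": 0, "dz": 0, "wx": 0, "wy": 0, "wz": 0, "hand": 8}, {"dx": 0.02, "dy": 0, "dz": 0, "wx": 0, "wy": 0, "wz": 0, "hand": 8}, {"dx": 0.02, "dy": 0, "dz": 0, "wx": 0, "wy": 0, "wz": 0, "hand": 8}, {"dx": 0.02, "dy": 0, "dz": 0, "wx": 0, "wy": 0, "wz": 0, "hand": 8}]}}

```text
clock: 18.35
eef_pos: [0.4985, 0.0974, 0.0398]
tool_rot: [0.719, 0.695, -0.001, 0.001]
ft_force: [-0.1, -5.9, 0.1]
grip_width: 0.0148
grasp_force: 58.8
```

Emit:
{"api": "drive_tool", "payload": {"rows": [{"dx": 0.01, "dy": 0, "dz": 0, "wx": 0, "wy": 0, "wz": 0, "hand": 8}, {"dx": 0.01, "dy": 0, "dz": 0, "wx": 0, "wy": 0, "wz": 0, "hand": 8}, {"dx": 0.01, "dy": 0, "dz": 0, "wx": 0, "wy": 0, "wz": 0, "hand": 8}, {"dx": 0.01, "dy": 0, "dz": 0, "wx": 0, "wy": 0, "wz": 0, "hand": 8}]}}

```text
clock: 18.75
eef_pos: [0.4984, 0.0975, 0.0398]
tool_rot: [0.719, 0.695, -0.001, 0.001]
ft_force: [-0.3, -6.1, -0.2]
grip_width: 0.015
grasp_force: 58.9
```

Emit:
{"api": "drive_tool", "payload": {"rows": [{"dx": -0.02, "dy": 0, "dz": 0, "wx": 0, "wy": 0, "wz": 0, "hand": 8}, {"dx": -0.04, "dy": 0, "dz": 0, "wx": 0, "wy": 0, "wz": 0, "hand": 8}, {"dx": -0.06, "dy": 0, "dz": 0, "wx": 0, "wy": 0, "wz": 0, "hand": 8}, {"dx": -0.06, "dy": 0, "dz": -0.05, "wx": 0, "wy": 0.1, "wz": 0, "hand": 8}, {"dx": -0.06, "dy": 0, "dz": -0.1, "wx": 0, "wy": 0.2, "wz": 0, "hand": 8}, {"dx": -0.06, "dy": 0, "dz": -0.2, "wx": 0, "wy": 0.3, "wz": 0, "hand": 8}, {"dx": -0.06, "dy": 0, "dz": -0.3, "wx": 0, "wy": 0.4, "wz": 0, "hand": 8}, {"dx": -0.06, "dy": 0, "dz": -0.45, "wx": 0, "wy": 0.4, "wz": 0, "hand": 8}, {"dx": -0.06, "dy": 0, "dz": -0.6, "wx": 0, "wy": 0.4, "wz": 0, "hand": 8}, {"dx": -0.06, "dy": 0, "dz": -0.75, "wx": 0, "wy": 0.4, "wz": 0, "hand": 8}, {"dx": -0.06, "dy": 0, "dz": -0.95, "wx": 0, "wy": 0.4, "wz": 0, "hand": 8}, {"dx": -0.06, "dy": 0, "dz": -1.15, "wx": 0, "wy": 0.4, "wz": 0, "hand": 8}, {"dx": -0.06, "dy": 0, "dz": -1.35, "wx": 0, "wy": 0.4, "wz": 0, "hand": 8}, {"dx": -0.06, "dy": 0, "dz": -1.55, "wx": 0, "wy": 0.4, "wz": 0, "hand": 8}, {"dx": -0.06, "dy": 0, "dz": -1.75, "wx": 0, "wy": 0.4, "wz": 0, "hand": 8}, {"dx": -0.06, "dy": 0, "dz": -1.9, "wx": 0, "wy": 0.4, "wz": 0, "hand": 8}, {"dx": -0.06, "dy": 0, "dz": -2, "wx": 0, "wy": 0.4, "wz": 0, "hand": 8}, {"dx": -0.06, "dy": 0, "dz": -2, "wx": 0, "wy": 0.4, "wz": 0, "hand": 8}, {"dx": -0.06, "dy": 0, "dz": -2, "wx": 0, "wy": 0.4, "wz": 0, "hand": 8}, {"dx": -0.06, "dy": 0, "dz": -2, "wx": 0, "wy": 0.4, "wz": 0, "hand": 8}]}}

```text
clock: 20.75
eef_pos: [0.4981, 0.0957, 0.1393]
tool_rot: [0.718, 0.695, 0.012, -0.012]
ft_force: [0.8, -0.1, -2.8]
grip_width: 0.0147
grasp_force: 58.6
```

```bash
python3 - <<'E'
from h import *
np.set_printoptions(precision=4,suppress=True)
im,o=snap('wrist','w18.png');np.save('w18o.npy',o);T=R.from_quat(o['tool_rot']).as_matrix();e=np.array(o['eef_pos'])
s,_=snap('scene','s18.png');print(o['clock'],e,o['ft_force'],o['ft_torque'],'\n',T)
hs=cv2.cvtColor(s,cv2.COLOR_RGB2HSV);b=cv2.inRange(hs,(95,90,50),(120,255,255));b[:100]=0;ys,xs=np.where(b);print('blue',xs.mean(),ys.mean(),len(xs))
print('pred if at 46mm',proj('scene',e+T@[.084+.046,0,-.004]),'tip',proj('scene',e+T@[.195,0,-.004]))
u,v=proj('scene',e+T@[.12,0,-.004]).astype(int)
a=cv2.resize(s[v-45:v+45,u-45:u+45],None,fx=4,fy=4,interpolation=cv2.INTER_CUBIC)
A=np.zeros((420,760,3),np.uint8);A[:360,:360]=a;A[:250,380:760]=im[:250,90:470]
cv2.imwrite('pics/m18.png',A[:,:,::-1])
E
```

```text
20.75 [0.4981 0.0957 0.1393] [ 0.7808 -0.0549 -2.832 ] [-0.2019  0.0043 -0.0574] 
 [[ 0.0328  0.9995 -0.    ]
 [ 0.9989 -0.0327  0.0346]
 [ 0.0346 -0.0011 -0.9994]]
blue 406.40363636363634 300.56363636363636 275
pred if at 46mm [406.0305 300.2142] tip [434.4813 326.7344]
```

```bash
cat > rel.py <<'E'
from h import *
np.set_printoptions(precision=3,suppress=True)
def rel(target_p,target_R,n=1):
    o=bot.get_obs();T=R.from_quat(o['tool_rot']);e=np.array(o['eef_pos'])
    d=T.as_matrix().T@(np.array(target_p)-e)/.05; rv=(T.inv()*target_R).as_rotvec()/np.radians(5)
    print('clock',o['clock'],'e',e,'f',o['ft_force'],'d',d,'rv',rv); return d,rv
G=np.load('grasp.npy',allow_pickle=True).item();GR=R.from_quat(G['tool_rot']);GP=np.array(G['eef_pos'])
E
python3 - <<'E'
from rel import *
d,rv=rel(GP+[0,0,.1],GR*R.from_euler('y',2,degrees=True))
E
```

```text
clock 20.85 e [0.498 0.096 0.139] f [-0.848 -0.371 -2.758] d [-8.02  -1.249 -0.575] rv [-0.634  0.017 16.61 ]
```

Emit:
{"api": "drive_tool", "payload": {"rows": [{"dx": -0.08, "dy": -0.01, "dz": -0.01, "wx": -0.01, "wy": 0, "wz": 0.17, "hand": 8}, {"dx": -0.24, "dy": -0.04, "dz": -0.02, "wx": -0.02, "wy": 0, "wz": 0.5, "hand": 8}, {"dx": -0.56, "dy": -0.09, "dz": -0.04, "wx": -0.04, "wy": 0, "wz": 1.16, "hand": 8}, {"dx": -0.96, "dy": -0.15, "dz": -0.07, "wx": -0.08, "wy": 0, "wz": 2.0, "hand": 8}, {"dx": -1.44, "dy": -0.22, "dz": -0.1, "wx": -0.11, "wy": 0, "wz": 3.0, "hand": 8}, {"dx": -2.0, "dy": -0.31, "dz": -0.14, "wx": -0.16, "wy": 0, "wz": 4.15, "hand": 8}, {"dx": -2.57, "dy": -0.4, "dz": -0.18, "wx": -0.2, "wy": 0, "wz": 5.3, "hand": 8}, {"dx": -3.13, "dy": -0.49, "dz": -0.22, "wx": -0.25, "wy": 0, "wz": 6.5, "hand": 8}, {"dx": -3.69, "dy": -0.57, "dz": -0.26, "wx": -0.29, "wy": 0, "wz": 7.64, "hand": 8}, {"dx": -4.25, "dy": -0.66, "dz": -0.3, "wx": -0.34, "wy": 0, "wz": 8.8, "hand": 8}, {"dx": -4.81, "dy": -0.75, "dz": -0.35, "wx": -0.38, "wy": 0, "wz": 9.97, "hand": 8}, {"dx": -5.37, "dy": -0.84, "dz": -0.39, "wx": -0.42, "wy": 0, "wz": 11.1, "hand": 8}, {"dx": -5.93, "dy": -0.92, "dz": -0.43, "wx": -0.47, "wy": 0, "wz": 12.3, "hand": 8}, {"dx": -6.42, "dy": -1.0, "dz": -0.46, "wx": -0.51, "wy": 0.01, "wz": 13.3, "hand": 8}, {"dx": -6.9, "dy": -1.07, "dz": -0.49, "wx": -0.55, "wy": 0.01, "wz": 14.3, "hand": 8}, {"dx": -7.3, "dy": -1.14, "dz": -0.52, "wx": -0.58, "wy": 0.01, "wz": 15.1, "hand": 8}, {"dx": -7.62, "dy": -1.19, "dz": -0.55, "wx": -0.6, "wy": 0.01, "wz": 15.8, "hand": 8}, {"dx": -7.86, "dy": -1.22, "dz": -0.56, "wx": -0.62, "wy": 0.02, "wz": 16.3, "hand": 8}, {"dx": -8.02, "dy": -1.25, "dz": -0.57, "wx": -0.63, "wy": 0.02, "wz": 16.6, "hand": 8}, {"dx": -8.02, "dy": -1.25, "dz": -0.57, "wx": -0.63, "wy": 0.02, "wz": 16.6, "hand": 8}]}}

```text
clock: 22.85
eef_pos: [0.4225, -0.3045, 0.1542]
tool_rot: [0.999, 0.043, 0.019, 0.0]
ft_force: [-0.6, 0.2, -2.1]
grip_width: 0.0148
grasp_force: 58.6
```

```bash
python3 - <<'E'
from rel import *
np.set_printoptions(precision=4,suppress=True)
im,o=snap('wrist','w19.png');T=R.from_quat(o['tool_rot']).as_matrix();e=np.array(o['eef_pos'])
hsv=cv2.cvtColor(im,cv2.COLOR_RGB2HSV); m=cv2.inRange(hsv,(5,130,60),(18,255,255))
H=[]
for r in range(95,250,8):
    q=np.where(m[r,250:310])[0]+250
    if len(q)>10:H.append(T.T@(ray('wrist',(q.min()+q.max())/2,r,o)[0]+0-e) if 0 else ((q.min()+q.max())/2,len(q)))
print(H[::4])
m6=cv2.inRange(cv2.cvtColor(cv2.imread('pics/w6.png'),cv2.COLOR_BGR2HSV),(5,130,60),(18,255,255))
def col(m): 
    out=[]
    for r in (100,150,200,240):
        q=np.where(m[r,250:310])[0]+250; out.append(((q.min()+q.max())/2,len(q)))
    z=np.where(m[60:260,279])[0]+60
    return out,z.min(),z.max()
print(col(m),col(m6))
rel(GP+[0,0,.1],GR*R.from_euler('y',2,degrees=True)); rel(GP+[0,0,.02],GR)
s,_=snap('scene','s19.png')
for n,lo,hi in (('blue',(95,90,50),(120,255,255)),):
    b=cv2.inRange(cv2.cvtColor(s,cv2.COLOR_RGB2HSV),lo,hi);b[:100]=0;b[:,:150]=0;ys,xs=np.where(b);print(n,xs.mean(),ys.mean(),len(xs))
print('pred blue',proj('scene',e+T@[.084+.046,0,-.004]))
E
```

```text
[(np.float64(279.0), 47), (np.float64(279.5), 46), (np.float64(280.0), 45), (np.float64(280.0), 43), (np.float64(280.0), 43)]
([(np.float64(279.0), 47), (np.float64(280.0), 45), (np.float64(280.0), 43), (np.float64(280.0), 43)], np.int64(81), np.int64(259)) ([(np.float64(279.5), 46), (np.float64(279.5), 44), (np.float64(280.0), 43), (np.float64(280.0), 41)], np.int64(81), np.int64(259))
clock 22.9 e [ 0.4226 -0.3037  0.1541] f [-0.8483  0.3667 -1.9083] d [-0.0007  0.0016 -0.0006] rv [-0.0129 -0.0105  0.006 ]
clock 22.9 e [ 0.4226 -0.3037  0.1541] f [-0.8483  0.3667 -1.9083] d [-0.0624 -0.0004  1.5982] rv [-0.0128 -0.4105  0.0062]
blue 220.77777777777777 146.22222222222223 9
pred blue [220.7435 150.7067]
```

Emit:
{"api": "drive_tool", "payload": {"rows": [{"dx": -0.01, "dy": 0, "dz": 0.1, "wx": -0.01, "wy": -0.05, "wz": 0, "hand": 8}, {"dx": -0.01, "dy": 0, "dz": 0.25, "wx": -0.01, "wy": -0.1, "wz": 0, "hand": 8}, {"dx": -0.02, "dy": 0, "dz": 0.45, "wx": -0.01, "wy": -0.15, "wz": 0, "hand": 8}, {"dx": -0.03, "dy": 0, "dz": 0.65, "wx": -0.01, "wy": -0.2, "wz": 0, "hand": 8}, {"dx": -0.04, "dy": 0, "dz": 0.85, "wx": -0.01, "wy": -0.25, "wz": 0, "hand": 8}, {"dx": -0.04, "dy": 0, "dz": 1.05, "wx": -0.01, "wy": -0.3, "wz": 0, "hand": 8}, {"dx": -0.05, "dy": 0, "dz": 1.25, "wx": -0.01, "wy": -0.35, "wz": 0, "hand": 8}, {"dx": -0.06, "dy": 0, "dz": 1.4, "wx": -0.01, "wy": -0.41, "wz": 0, "hand": 8}, {"dx": -0.06, "dy": 0, "dz": 1.55, "wx": -0.01, "wy": -0.41, "wz": 0, "hand": 8}, {"dx": -0.06, "dy": 0, "dz": 1.6, "wx": -0.01, "wy": -0.41, "wz": 0, "hand": 8}, {"dx": -0.06, "dy": 0, "dz": 1.6, "wx": -0.01, "wy": -0.41, "wz": 0, "hand": 8}, {"dx": -0.06, "dy": 0, "dz": 1.6, "wx": -0.01, "wy": -0.41, "wz": 0, "hand": 8}]}}

```text
clock: 24.15
eef_pos: [0.4233, -0.3041, 0.0745]
tool_rot: [0.999, 0.044, 0.002, 0.002]
ft_force: [-0.4, -0.0, -1.2]
grip_width: 0.0146
grasp_force: 58.6
```

```bash
python3 - <<'E'
from rel import *
np.set_printoptions(precision=4,suppress=True,linewidth=180)
rel(GP,GR)
o=bot.get_obs();T=R.from_quat(o['tool_rot']).as_matrix();e=np.array(o['eef_pos'])
s,_=snap('scene','s20.png');g=cv2.cvtColor(s,cv2.COLOR_RGB2GRAY).astype(int);t,_=snap('top','t20.png')
for n in('scene','top'): print(n,'tip pred',proj(n,e+T@[.195,-.0008,-.004]),'V',proj(n,e+T@[.172,0,-.005]),'collar',proj(n,e+T@[.084,0,-.006]))
u,v=proj('scene',e+T@[.195,-.0008,-.004]).astype(int)
print(u,v);print(g[v-9:v+10,u-12:u+10])
E
```

```text
clock 24.15 e [ 0.4233 -0.3041  0.0745] f [-0.4123 -0.0448 -1.1762] d [-0.0142 -0.0079  0.4077] rv [ 0.0095 -0.0088  0.0094]
scene tip pred [200.8273 191.6706] V [208.7685 186.8119] collar [238.7006 170.5754]
top tip pred [344.8685 153.8933] V [346.2479 163.1523] collar [350.0368 199.4524]
200 191
[[139 141 142 144 143 141 141 140 138 136 134 135 133 133 132 132 133 134 137 137 137 136]
 [140 142 144 144 144 143 141 141 139 139 137 136 136 136 134 131 132 131 132 133 137 137]
 [143 146 146 145 143 141 140 139 138 138 136 136 136 136 134 133 132 131 131 133 135 136]
 [142 143 145 144 142 140 138 138 138 137 134 135 133 134 133 133 130 125 128 134 138 138]
 [140 141 141 141 141 139 135 136 135 134 131 133 132 132 132 131 116  93  96 129 138 142]
 [137 137 139 139 138 137 135 134 134 133 132 132 131 131 132 118  71  68  89 121 140 143]
 [135 134 135 136 136 134 133 132 133 131 131 130 133 133 133 121  88  94 117 139 137 120]
 [133 133 134 136 135 134 135 133 133 131 129 132 130 133 131 125 126 144 137 123 103  87]
 [132 133 135 137 136 136 135 135 133 130 128 128 129 128 127 127 139 131
[... 228 characters left out ...]
4 132 132 130 132 131 127 125 122 122 125 125 107  57  50  60]
 [133 136 136 136 135 133 131 130 131 131 132 132 129 126 127 126 127 128 117  83  59  59]
 [134 136 137 135 134 131 132 130 132 132 133 132 131 129 127 128 127 128 126 113  73  51]
 [134 134 134 133 133 132 133 132 131 132 131 132 131 131 130 130 129 128 127 116  75  47]
 [133 133 131 132 129 130 130 131 130 131 133 132 131 131 130 129 128 128 130 115  78  50]
 [135 134 133 132 132 130 131 130 131 133 132 133 133 133 131 130 129 132 130 118  79  38]
 [136 135 133 134 134 132 132 130 130 132 133 135 134 133 132 132 128 131 131 123  96  41]
 [136 133 132 134 136 134 132 133 131 134 134 133 131 132 130 128 127 128 130 129 110  46]]
```

Emit:
{"api": "drive_tool", "payload": {"rows": [{"dx": -0.014, "dy": -0.008, "dz": 0.06, "wx": 0.01, "wy": -0.01, "wz": 0.01, "hand": 8}, {"dx": -0.014, "dy": -0.008, "dz": 0.12, "wx": 0.01, "wy": -0.01, "wz": 0.01, "hand": 8}, {"dx": -0.014, "dy": -0.008, "dz": 0.18, "wx": 0.01, "wy": -0.01, "wz": 0.01, "hand": 8}, {"dx": -0.014, "dy": -0.008, "dz": 0.24, "wx": 0.01, "wy": -0.01, "wz": 0.01, "hand": 8}, {"dx": -0.014, "dy": -0.008, "dz": 0.29, "wx": 0.01, "wy": -0.01, "wz": 0.01, "hand": 8}, {"dx": -0.014, "dy": -0.008, "dz": 0.33, "wx": 0.01, "wy": -0.01, "wz": 0.01, "hand": 8}, {"dx": -0.014, "dy": -0.008, "dz": 0.36, "wx": 0.01, "wy": -0.01, "wz": 0.01, "hand": 8}, {"dx": -0.014, "dy": -0.008, "dz": 0.36, "wx": 0.01, "wy": -0.01, "wz": 0.01, "hand": 8}]}}

```text
clock: 25.05
eef_pos: [0.4223, -0.3035, 0.056]
tool_rot: [0.999, 0.044, 0.001, 0.001]
ft_force: [0.4, 0.1, -2.0]
grip_width: 0.0149
grasp_force: 58.6
```

Emit:
{"api": "drive_tool", "payload": {"rows": [{"dx": 0, "dy": 0, "dz": 0.02, "wx": 0, "wy": 0, "wz": 0, "hand": 8}, {"dx": 0, "dy": 0, "dz": 0.035, "wx": 0, "wy": 0, "wz": 0, "hand": 8}, {"dx": 0, "dy": 0, "dz": 0.035, "wx": 0, "wy": 0, "wz": 0, "hand": 8}]}}

```text
clock: 25.35
eef_pos: [0.4226, -0.3036, 0.0547]
tool_rot: [0.999, 0.044, 0.001, 0.001]
ft_force: [-0.6, 0.6, -0.6]
grip_width: 0.0148
grasp_force: 58.8
```

Emit:
{"api": "drive_tool", "payload": {"rows": [{"dx": 0, "dy": 0, "dz": 0.02, "wx": 0, "wy": 0, "wz": 0, "hand": 8}, {"dx": 0, "dy": 0, "dz": 0.02, "wx": 0, "wy": 0, "wz": 0, "hand": 8}, {"dx": 0, "dy": 0, "dz": 0.02, "wx": 0, "wy": 0, "wz": 0, "hand": 8}]}}

```text
clock: 25.65
eef_pos: [0.4226, -0.3036, 0.0542]
tool_rot: [0.999, 0.044, 0.002, 0.001]
ft_force: [-2.7, 0.9, 6.0]
grip_width: 0.0148
grasp_force: 59.6
```

Emit:
{"api": "drive_tool", "payload": {"rows": [{"dx": 0, "dy": 0, "dz": 0, "wx": 0, "wy": 0, "wz": 0, "hand": 16}, {"dx": 0, "dy": 0, "dz": 0, "wx": 0, "wy": 0, "wz": 0, "hand": 20}, {"dx": 0, "dy": 0, "dz": 0, "wx": 0, "wy": 0, "wz": 0, "hand": 28}, {"dx": 0, "dy": 0, "dz": 0, "wx": 0, "wy": 0, "wz": 0, "hand": 40}, {"dx": 0, "dy": 0, "dz": 0, "wx": 0, "wy": 0, "wz": 0, "hand": 50}, {"dx": 0, "dy": 0, "dz": 0, "wx": 0, "wy": 0, "wz": 0, "hand": 50}, {"dx": 0, "dy": 0, "dz": -0.3, "wx": 0, "wy": 0, "wz": 0, "hand": 50}, {"dx": 0, "dy": 0, "dz": -0.6, "wx": 0, "wy": 0, "wz": 0, "hand": 50}, {"dx": 0, "dy": 0, "dz": -1, "wx": 0, "wy": 0, "wz": 0, "hand": 50}, {"dx": 0, "dy": 0, "dz": -1.6, "wx": 0, "wy": 0, "wz": 0, "hand": 70}, {"dx": 0, "dy": 0, "dz": -2.4, "wx": 0, "wy": 0, "wz": 0, "hand": 85}, {"dx": 0, "dy": 0, "dz": -3.3, "wx": 0, "wy": 0, "wz": 0, "hand": 85}, {"dx": 0, "dy": 0, "dz": -3.3, "wx": 0, "wy": 0, "wz": 0, "hand": 85}]}}

```text
clock: 26.95
eef_pos: [0.4251, -0.3056, 0.2253]
tool_rot: [0.999, 0.044, 0.006, 0.005]
ft_force: [0.4, -0.2, 0.2]
grip_width: 0.0849
grasp_force: 0.0
```

```bash
python3 - <<'E'
from rel import *
np.set_printoptions(precision=4,suppress=True)
im,o=snap('wrist','w21.png');print(o['clock'],o['eef_pos'],o['ft_force'])
h=cv2.cvtColor(im,cv2.COLOR_RGB2HSV); m=cv2.inRange(h,(5,130,60),(18,255,255));m[:,:240]=0;m[:,330:]=0
P=[]
for r in range(0,300,4):
    q=np.where(m[r])[0]
    if len(q): P.append((r,q.min(),q.max()))
print(P[::5])
hp=np.array([onz('wrist',(a+b)/2,r,.068,o) for r,a,b in P if b-a<26 and r>110]);k=np.polyfit(hp[:,0],hp[:,1],1);print('slope',np.degrees(np.arctan(k[0])),'y',np.polyval(k,[.42,.5]),hp[0],hp[-1])
b=cv2.inRange(h,(95,90,50),(120,255,255));ys,xs=np.where(b);print('blue',len(xs),xs.mean() if len(xs) else 0,(ys.min(),ys.max()) if len(xs) else 0)
for d in bot.look_for('wrist','ring_a')[:4]: print(round(d['score'],2),np.round(d['extent'],1),onz('wrist',*d['extent'][:2],.075,o))
z=np.where(m[:,284])[0];print(z.min(),z.max(),onz('wrist',284,z.max(),.068,o))
E
```

```text
26.95 [ 0.4251 -0.3056  0.2253] [ 0.3891 -0.155   0.1775]
[(40, np.int64(261), np.int64(289)), (60, np.int64(250), np.int64(298)), (108, np.int64(266), np.int64(284)), (128, np.int64(266), np.int64(284)), (148, np.int64(267), np.int64(284)), (168, np.int64(267), np.int64(284)), (188, np.int64(268), np.int64(284)), (208, np.int64(268), np.int64(285)), (228, np.int64(269), np.int64(284))]
slope 5.535202689346986 y [-0.3043 -0.2966] [ 0.4896 -0.2977  0.068 ] [ 0.3752 -0.3085  0.068 ]
blue 1108 274.0135379061372 (np.int64(14), np.int64(39))
0.83 [274.4  80.   47.1  21.2] [ 0.5136 -0.2953  0.075 ]
0.82 [275.   51.1  47.   25.9] [ 0.5344 -0.294   0.075 ]
0.78 [273.1  27.5  48.1  29.7] [ 0.5507 -0.2912  0.075 ]
40 375 [ 0.2304 -0.3283  0.068 ]
```

Emit:
{"api": "drive_tool", "payload": {"rows": [{"dx": 0, "dy": 0, "dz": 0, "wx": 0, "wy": 0, "wz": 0, "hand": 85}, {"dx": 0, "dy": 0, "dz": 0, "wx": 0, "wy": 0, "wz": 0, "hand": 85}, {"dx": 0, "dy": 0, "dz": 0, "wx": 0, "wy": 0, "wz": 0, "hand": 85}, {"dx": 0, "dy": 0, "dz": 0, "wx": 0, "wy": 0, "wz": 0, "hand": 85}]}}

```text
clock: 27.45
eef_pos: [0.4216, -0.303, 0.2175]
tool_rot: [0.999, 0.044, 0.0, 0.0]
ft_force: [0.3, -1.1, 0.7]
grip_width: 0.0851
grasp_force: 0.0
```

```bash
python3 - <<'E'
from rel import *
np.set_printoptions(precision=4,suppress=True)
im,o=snap('wrist','w22.png')
h=cv2.cvtColor(im,cv2.COLOR_RGB2HSV); m=cv2.inRange(h,(5,130,60),(18,255,255));m[:,:240]=0;m[:,330:]=0
hp=[]
for r in range(112,240,4):
    q=np.where(m[r])[0]
    if 10<len(q)<26: hp.append(onz('wrist',(q.min()+q.max())/2,r,.068,o))
hp=np.array(hp);k=np.polyfit(hp[:,0],hp[:,1],1);s=np.degrees(np.arctan(k[0]));y=np.polyval(k,[.42,.5]);print(s,y,hp[-1])
for d in bot.look_for('wrist','ring_a')[:3]: print(onz('wrist',*d['extent'][:2],.075,o))
if abs(s-5)<2 and abs(y[1]+.2956)<.004: print('done',bot.job_done())
E
```

```text
5.603599037393457 [-0.3045 -0.2966] [ 0.3809 -0.3085  0.068 ]
[ 0.5349 -0.2938  0.075 ]
[ 0.5149 -0.2952  0.075 ]
[ 0.5512 -0.2916  0.075 ]
the job is handed in; nothing more can be done
done None
```

The job is handed in at about 27 s: the skewer lies released in its rest, within about 1 mm and 0.6° of where it was, carrying all three rings together by the collar, after a push of about 6 N on the stop; the judging result was not reported.

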